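Glaze the crucible and load the burnout kiln

ROBOT

A 7-joint arm with a two-finger parallel gripper is mounted at the origin on the work surface. World frame = base frame: x ahead of the robot, y to its left, z up, the work surface at z = 0. Lengths are in m, angles in rad, forces in N, time in s.
With the tool pointing down it reaches from about 0.4 to 0.85 m from the base axis. Payload 10.4 kg.
Tool frame: the origin (TCP) lies at the very end of the fingers, on their centre line; the grasp point (between the pads) lies 19 mm behind it; z points along the fingers, y is the line along which they close (so a half turn about z gives the same grasp; the last joint's range is limited). The gripper opens to 87 mm and grips with 3 to 60 N. Pads are 19 mm wide; open, the fingers measure 117 mm over their backs; the gripper's body (75 mm by 190 mm) begins 51 mm behind the grasp point.
Start: joints at [-1.358, 0.332, -0.065, 1.46, 0.022, 1.35, -0.088], TCP at [0.146, 0.608, 0.202] pointing down, gripper open.
Joint ranges: [-2.6, 2.6], [-0.5, 2.12], [-1.47, 1.34], [0.16, 2.42], [-1.27, 4.41], [0.06, 2.06], [-2.6, 2.6]. Speed limits (rad/s): [2.22, 2.22, 2.79, 2.79, 3.14, 3.14, 3.14].

INTERFACE

Orientations are given as a unit quaternion [x, y, z, w].
In Python, from bench import read_state, cams, workorder gives the robot as it stands.
- The arm moves only by the shell command python3 -m crank 'ROWS' [FORCE]. ROWS is text: rows parted by semicolons, each of 5 numbers parted by spaces: the shift along the tool's x, y, z scaled (see below), then the turn about the tool's z scaled (see below), then the opening, from -1 (shut) to 1 (fully open). In form: dx dy dz yaw jaw; .... A call has 1 to 10 rows; each row shifts and turns the commanded pose from where the row before left it, along the tool's axes as they then stand; what a row does not reach is not made up. The controller multiplies each number of a shift by 200 mm and each number of a turn by 90 degrees. A row lasts 1/10 s, in which the tool goes at most 50 mm and 8.59 degrees, less where a joint would pass 70% of its speed; a pose out of reach is approached as far as the arm can. A call with a number of a shift or a turn outside -1 to 1 is refused whole. A call with a gripper value outside its range is refused whole. The fingers move at their own pace and stop on an object; FORCE is the grip in N (left out, the last holds). Time passes only in rows, so rows that do not move let the fingers close. It gives the time, the measured TCP pose, the force, the opening and the grip force at its end, in the units of the state.
- read_state(): the state, without advancing time (a new reading comes with each control period).
- cams.camera(name): name is "scene" or "top" or "wrist"; returns a dict with "img" (384x512x3 uint8, blue, green, red), "K" (3x3 intrinsics, pixels), "xyz" and "attitude" of the camera in the world; the wrist camera has in their place "mount" (4x4, takes a point from camera to tool coordinates, whose origin is the TCP and whose axes are the flange's). Camera axes: x right, y down, z forward; pixel columns grow to the right and rows downward; lengths in m; the calibration is good to about 2 mm. A picture is of the moment at which its call begins: read the wrist's pose just before it. There is no depth.
- workorder.close_job(): hands the job in; it is judged then, once.
The state is a dict: "time": time; "joint_positions": joint angles; "joint_vel": joint speeds; "joint_torque": joint torques, N m; "ee_pos": TCP position; "eef_rot": TCP orientation; "ft_force": force on the tool from outside, world axes, zero at the start; "torque": the same for the moment, N m; "width": finger opening in m; "grip_force": force on a finger pad.
Only numpy, scipy, OpenCV 4.12 (cv2) and the standard library are available. Lean on these libraries where they do the work, as an engineer would, in place of code of your own. Each camera call takes 0.05 s, during which the arm holds its last target. There are 200 camera calls.

TASK

Get the casting load into the burnout kiln: dip the flux brush in the borax pot, work it up and down inside the crucible from the bottom to the rim and back at least twice, and stand the brush back in its block. Stand the crucible and every casting flask upright in the pan of the loading tray, raise the kiln door, and slide the tray by its handle along the shelf under the door until the whole pan is well inside the kiln. Then lower the door fully shut (its notch passes over the tray's rod), leaving the rest of the bench as it is.

Things in the scene. Friction and masses are not known exactly. Their poses are not given: they have to be found in the camera images.
- kiln: Grey bench-top kiln, fixed at the robot's right, 290 mm wide, 260 deep, 310 high, with a white lift door and a steel loading shelf before its mouth. Origin: on the table, under the middle of its front face; x points into the kiln, y across it, z up. Shelf and chamber floor are one level surface, 60 mm above the table.
- kiln_mouth (a point): Middle of the mouth's lower edge: on the kiln's front face, 60 mm above the table; axes of the kiln. Mouth and chamber are 180 mm wide, 95 mm high and 170 mm deep (to x = +170 mm). The shelf runs out to x = -270 mm, between two side guides 174 mm apart and 14 mm high (x = -270 to -30 mm).
- kiln_door (a joint): Height of the guillotine door in m: 0 fully shut, 0.105 fully raised. It runs in upright channels, 4 to 18 mm in front of the kiln's face, and stays at any height; about 9 N lift it, 3 N push it down. Shut, its lower edge is 2 mm above the shelf; its upper edge is 140 mm higher. A notch in the middle of the lower edge, 44 mm wide and 30 mm high, passes over the tray's rod.
- door_grip (a point): Grip point on the door's handle: a dark wooden round bar, 18 mm thick, that stands straight out from the door (along the kiln's -x), from 38 to 88 mm in front of the kiln's face. The point is on its axis, 68 mm in front of the face, 162 mm above the table when the door is shut; it rises with the door. Axes of the kiln.
- tray: Loose dark steel tray (0.35 kg) on the kiln's shelf: pan 140 mm long (x) by 164 wide (y), floor 4 mm thick, lip 4 mm thick and 12 high; rod handle 8 mm thick out to -x, 6 to 14 mm above its underside. Origin: centre of the pan's underside; x points into the kiln. The pan is well inside with this origin 80 to 100 mm past the mouth (100: it meets the back wall).
- tray_grip (a point): Grip point on the upright wooden handle at the outer end of the tray's rod, 235 mm from the pan's centre along the tray's -x and 28 mm above the tray's underside. The handle block is 14 mm across (tray's y), 24 mm along the rod (x), and its top is 42 mm above the tray's underside. Axes as the tray.
- flask1: Casting flask: solid steel-clad cylinder 46 mm in diameter, 55 mm high, with a plaster face and a dark sprue hole on top, 0.22 kg, standing on the table. Origin: centre of its underside. Absent (None) in some starts.
- flask2: A second such flask, alike; may be absent.
- flask3: A third such flask, alike; may be absent.
- crucible: Loose sand-coloured fireclay crucible, an open cup 60 mm high, 49 mm in outside diameter at the foot and 54 mm at the rim, bore 37 mm at the bottom and 42 mm at the rim, 0.16 kg. Origin: centre of its underside.
- crucible_floor (a point): Centre of the crucible's inner floor, 8 mm above its underside (the rim is 52 mm above this point).
- pot: Borax pot: loose white ceramic cup, 72 mm in outside diameter at the rim, 46 mm high, wall 4 mm, 0.35 kg. Origin: centre of its underside; inner floor about 5 mm above it. A dip goes at least 20 mm below the rim.
- block: Brush block: fixed pale wooden block 75 x 60 x 50 mm with an upright square well in the middle, 32 mm wide and 45 mm deep, in which the brush stands, bristles down. Origin: centre of its underside; the well's floor is 5 mm above it.
- brush: Flux brush, 170 mm long, 0.05 kg, standing bristles down in the block's well; it may lean up to 10 degrees. Origin: middle of the bristle end (the tip); z along the handle, away from the tip. Round dark tuft 29 mm in diameter (solid core 22 mm), 34 mm long; steel ferrule 15 mm thick up to 64 mm; then a round wooden handle 12 mm thick up to 170 mm.
- brush_grip (a point): Point on the axis of the brush's handle, 135 mm above the tip, where it is well held from above.
- file: Bystander: a needle file with a wooden handle, 145 mm, lying on the bench.
- dish: Bystander: a small white ceramic bowl 60 mm across, 18 mm high.
- pliers: Bystander: blue-handled pliers, 145 mm.
Things that resemble listed ones, but are neither listed nor needed, are in the scene too. Leave any blue or orange look-alike of the crucible alone.

How it is judged:
By the outcome, as a careful person would: the job done as asked, in the order asked, and still so for the second after the job is handed in, with the robot touching nothing.
Of flask1, flask2, flask3 only 2 to 3 are there at a start; the rules pass over those that are not, and their reading is None.
At some moment in a run one of flask1, flask2, flask3, crucible may be knocked a few centimetres aside while the robot is not near it.
It also fails if it takes over 210 s, if anything falls off the work surface, if the arm or the gripper's body presses on something with over 40 N, if the wrist force passes 120 N, or if a joint passes its speed limit or range.

## Working session

There is one attempt and no reset: what is moved stays moved. The work goes in short steps, Python scripts to look and compute and a shell command to move; the robot and the scene stay as the last step left them, time stands still between calls to the robot, and variables do not carry over. Pictures are saved under pics/ and viewed, at most 19 in all, crops included, and the job is handed in when it is done.

```bash
ls; mkdir -p pics; python3 - <<'E'
from bench import read_state, cams
import cv2,numpy as np
s=read_state(); print(s)
for n in ("scene","top"):
    c=cams.camera(n); cv2.imwrite(f"pics/{n}0.png",c["img"]); print(n,c["K"],c["xyz"],c["attitude"])
c=cams.camera("wrist");print(c["K"],c["mount"])
E
```

```text
pics
{'time': 0.0, 'joint_positions': array([-1.35759216,  0.33285374, -0.06469548,  1.46091789,  0.02163853,
        1.34990848, -0.08849095]), 'joint_vel': array([-0.00011521, -0.00039868,  0.00145068,  0.0001101 , -0.00039625,
        0.00064549, -0.0004761 ]), 'joint_torque': array([ 1.08453194e-03, -6.23239732e+01,  2.52715568e-02, -3.89904714e+01,
       -6.14034967e-02,  3.96760495e-02,  1.05040240e-04]), 'ee_pos': array([0.14594343, 0.60730238, 0.20097647]), 'eef_rot': array([ 1.17612331e-01,  9.93059342e-01, -6.94828879e-04, -3.01492908e-05]), 'ft_force': array([0.36104544, 0.34121844, 0.76347592]), 'torque': array([ 0.00214793, -0.03348526, -0.00292161]), 'grip_force': 0.0, 'width': 0.0869515455341349}
scene [[355.19420538   0.         255.36247771]
 [  0.         355.19420538 192.35515298]
 [  0.           0.           1.        ]] [ 1.18569863 -0.14244111  0.62944402] [ 0.72670836  0.51730157 -0.26975051 -0.36266886]
top [[415.33920887   0.         250.42738772]
 [  0.         415.33920887 183.78084084]
 [  0.           0.           1.        ]] [0.33266827 0.10941766 1.30505453] [ 0.70843666 -0.70195053  0.05794733 -0.04500063]
[[267.91870191   0.         258.19657877]
 [  0.         267.91870191 193.44354072]
 [  0.           0.           1.        ]] [[ 9.45074284e-05 -9.68350505e-01 -2.49594254e-01  6.75783324e-02]
 [ 9.99999930e-01  1.17912952e-06  3.74069554e-04 -5.28767653e-04]
 [-3.61936137e-04 -2.49594271e-01  9.68350437e-01 -1.84107599e-01]
 [ 0.00000000e+00  0.00000000e+00  0.00000000e+00  1.00000000e+00]]
```

View pics/scene0.png

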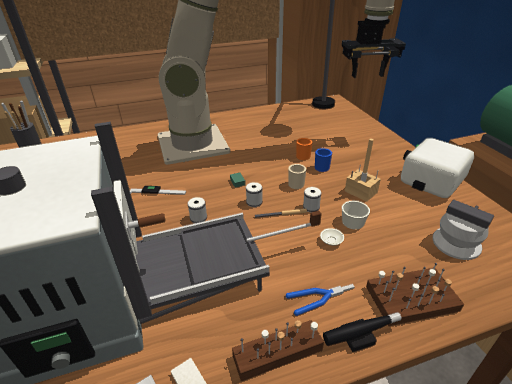

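View pics/top0.png

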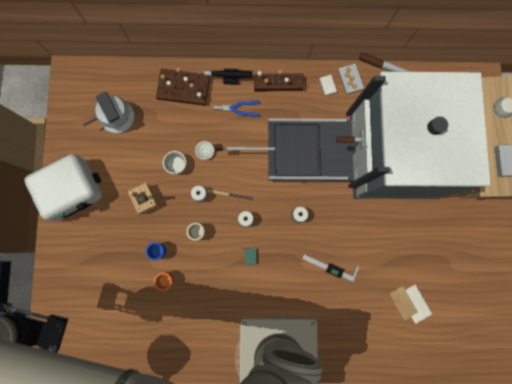

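The scene shows three flasks, (197,209), (254,194) and (312,199). The crucible is at (297,176), the pot at (355,215) and the block and brush at (365,180). The tray is on the shelf with its handle at (316,218). The top view has the same layout: flasks at (199,193), (246,218), (300,214), crucible (196,232), pot (175,162), block (142,198), kiln on the right.

```bash
cat > h.py <<'E'
import numpy as np,cv2
from scipy.spatial.transform import Rotation as R
from bench import read_state,cams
def cam(n):
    s=read_state(); c=cams.camera(n)
    if n=="wrist":
        T=np.eye(4);T[:3,:3]=R.from_quat(s["eef_rot"]).as_matrix();T[:3,3]=s["ee_pos"];T=T@np.array(c["mount"])
    else:
        T=np.eye(4);T[:3,:3]=R.from_quat(c["attitude"]).as_matrix();T[:3,3]=c["xyz"]
    return c["img"],np.array(c["K"]),T
def ray(K,T,px,z):
    d=T[:3,:3]@np.linalg.solve(K,[px[0],px[1],1.]); t=(z-T[2,3])/d[2]; return T[:3,3]+t*d
def proj(K,T,P):
    P=np.atleast_2d(P); q=(P-T[:3,3])@T[:3,:3]; q=q@K.T; return q[:,:2]/q[:,2:]
def crop(img,x0,y0,x1,y1,f,name):
    cv2.imwrite(f"pics/{name}.png",cv2.resize(img[y0:y1,x0:x1],None,fx=f,fy=f,interpolation=cv2.INTER_CUBIC))
def circ(img,K,T,r,z,c0,dark=None,rng=0.03):
    """refine centre of a horizontal circle radius r at height z near c0 by edge-gradient score"""
    g=cv2.GaussianBlur(cv2.cvtColor(img,cv2.COLOR_BGR2GRAY).astype(np.float32),(0,0),0.8)
    a=np.linspace(0,2*np.pi,72,endpoint=False); u=np.c_[np.cos(a),np.sin(a),0*a]
    def sc(c):
        P=np.array([c[0],c[1],z])
        o=proj(K,T,P+u*(r+.003)).astype(np.float32); i=proj(K,T,P+u*(r-.003)).astype(np.float32)
        m=lambda q:cv2.remap(g,q[:,0],q[:,1],cv2.INTER_LINEAR)
        return float(np.minimum(m(i)-m(o),60).mean()) if dark is None else float(np.minimum(m(o)-m(i),60).mean())
    best=(-9e9,c0)
    for st,w in((.003,rng),(.0007,.004)):
        cc=best[1]
        for x in np.arange(cc[0]-w,cc[0]+w+1e-9,st):
            for y in np.arange(cc[1]-w,cc[1]+w+1e-9,st):
                best=max(best,(sc((x,y)),(x,y)))
    return np.round(best[1],4),round(best[0],1)
E
python3 - <<'E'
from h import *
img,K,T=cam("top"); crop(img,125,130,325,265,4,"topc")
im2,K2,T2=cam("scene")
for n,px,pz in(("f1",(199,193),(312,191)),("f2",(246,218),(254,187)),("f3",(300,214),(197,202)),("cru",(196,232),(297,168)),("pot",(175,162),(355,208))):
    z,r=dict(f=(.055,.023),c=(.06,.027),p=(.046,.036))[n[0]]
    a=ray(K,T,px,z); b=ray(K2,T2,pz,z)
    print(n,a.round(3),b.round(3),circ(img,K,T,r,z,a[:2],rng=.012),circ(im2,K2,T2,r,z,b[:2],rng=.012))
a=ray(K,T,(142,198),.05);print("block",a.round(3))
for px,z in (((228,150),.1),((269,180),.076),((269,121),.076)):print(ray(K,T,px,z).round(3))
E
```

```text
f1 [0.486 0.243 0.055] [0.487 0.246 0.055] (array([0.4873, 0.2451]), 57.5) (array([0.4892, 0.2471]), 58.4)
f2 [0.412 0.1   0.055] [0.415 0.103 0.055] (array([0.4117, 0.1015]), 58.5) (array([0.4131, 0.1025]), 58.1)
f3 [ 0.426 -0.063  0.055] [ 0.429 -0.061  0.055] (array([ 0.4259, -0.0636]), 59.2) (array([ 0.4274, -0.0635]), 59.7)
cru [0.369 0.248 0.06 ] [0.373 0.252 0.06 ] (array([0.3715, 0.2527]), 38.7) (array([0.3725, 0.2517]), 35.5)
pot [0.583 0.32  0.046] [0.582 0.324 0.046] (array([0.5845, 0.3245]), 34.6) (array([0.5848, 0.3235]), 43.4)
block [0.47  0.415 0.05 ]
[0.61  0.155 0.1  ]
[0.525 0.032 0.076]
[0.708 0.032 0.076]
```

View pics/topc.png

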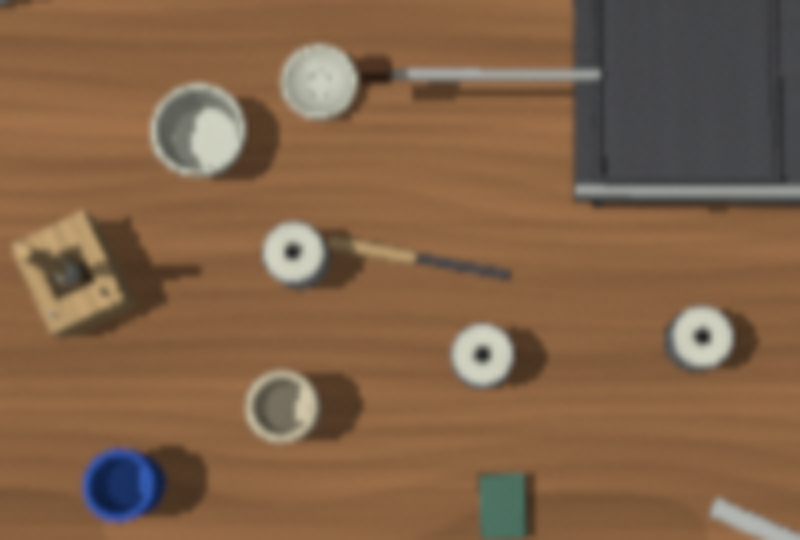

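Both cameras agree to about 2 mm on the flasks, crucible and pot. In the crop, the dish touches the tray-handle area at (320,80), with the handle block at (375,68). Next I'll measure the tray, kiln and brush.

```bash
python3 - <<'E'
from h import *
a,K,T=cam("top"); b,K2,T2=cam("scene")
up=lambda i,x0,y0,x1,y1,f:cv2.resize(i[y0:y1,x0:x1],None,fx=f,fy=f,interpolation=cv2.INTER_CUBIC)
A=up(a,260,70,400,210,2.8); A=cv2.resize(A,(392,300)) if 0 else up(a,260,100,393,200,3)  # 399x300
B=up(b,340,130,390,205,4)   # 200x300
C=up(b,120,200,330,300,3.8) # 798x380
m=np.zeros((600,800,3),np.uint8); 
m[:300,:399]=A; m[:300,400:600]=B; m[:300,600:800]=up(a,120,175,170,225,4)[:200].repeat(1,0)[:200] if 0 else np.vstack([up(a,120,175,170,225,4),np.zeros((100,200,3),np.uint8)])
m[300:600]=cv2.resize(b[205:285,120:333],(800,300),interpolation=cv2.INTER_CUBIC)
cv2.imwrite("pics/m1.png",m)
E
```

```text
(no output)
```

View pics/m1.png

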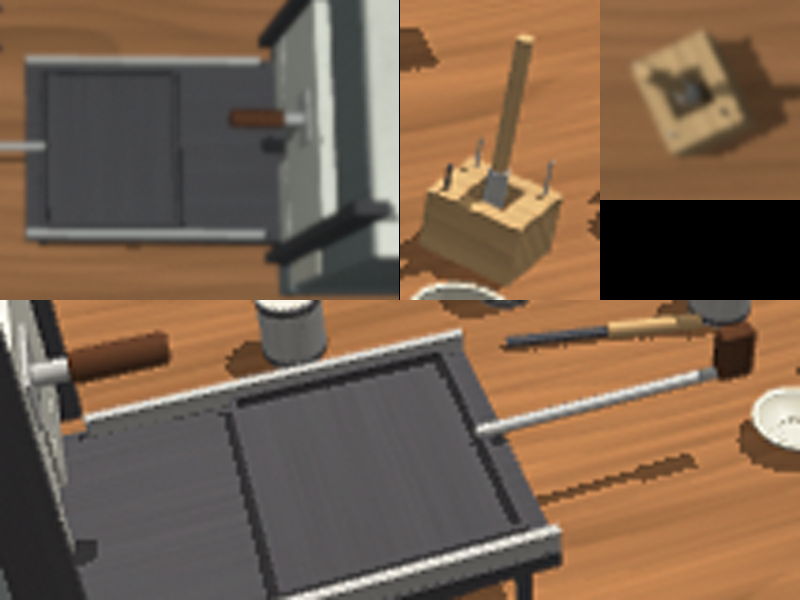

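The tray pan spans montage (47..182, 72..225) and the guide ends are at (27,60) and (27,237). The door handle tip is at (230,118) from the top and (168,348) from the scene camera. The brush top is at (524,38) from the scene camera.

```bash
cat >> h.py <<'E'
def tri(obs):
    A=np.zeros((3,3));b=np.zeros(3)
    for K,T,px in obs:
        d=T[:3,:3]@np.linalg.solve(K,[px[0],px[1],1.]);d/=np.linalg.norm(d);M=np.eye(3)-np.outer(d,d);A+=M;b+=M@T[:3,3]
    return np.linalg.solve(A,b)
E
python3 - <<'E'
from h import *
_,K,T=cam("top"); b,K2,T2=cam("scene")
t=lambda u,v:(260+u/3-.3,100+v/3-.3)
s=lambda u,v:(120+u*213/800,205+(v-300)*80/300)
q=lambda u,v:(340+(u-400)/4,130+v/4)
p=lambda u,v:(120+(u-600)/4,175+v/4)
for n,px,z in(("guideL",t(27,60),.074),("guideR",t(27,237),.074),("guideL2",t(260,60),.074),("guideR2",t(265,237),.074),
  ("rod0",t(3,147),.07),("rod1",t(44,147),.07),("pan",t(47,72),.074),("pan",t(180,72),.074),("pan",t(47,225),.074),("pan",t(182,225),.074),("hand",t(230,118),.162),("hand2",t(283,118),.162),
  ("traygrip",(125+375/4,130+68/4),.102)):print(n,ray(K,T,px,z).round(4))
for n,px,z in(("guideR end top",s(462,332),.074),("guideL end",s(560,530),.074),("pan",s(437,358),.074),("pan",s(520,520),.074),("pan",s(232,405),.074),("grip",s(735,330),.102),("rodend",s(708,373),.07),("rodpan",s(485,430),.07)):print("S",n,ray(K2,T2,px,z).round(4))
print("hand tip",tri([(K,T,t(230,118)),(K2,T2,s(168,348))]).round(4))
print("brush",ray(K2,T2,q(524,38),.17).round(3),"ferrule/handle joint",ray(K2,T2,q(497,172),.069).round(3))
for n,xy in (("blk top corners",[(631,67),(702,29),(747,112),(680,155)]),):
    C=[ray(K,T,p(*u),.05) for u in xy];print(np.round(C,3),np.mean(C,0).round(4))
for xy in[(427,190),(482,160),(562,198),(515,235)]:print(ray(K2,T2,q(*xy),.05).round(3))
E
```

```text
guideL [0.7128 0.033  0.074 ]
guideR [0.5295 0.0327 0.074 ]
guideL2 [ 0.716  -0.2064  0.074 ]
guideR2 [ 0.5321 -0.2067  0.074 ]
rod0 [0.6223 0.057  0.07  ]
rod1 [0.6229 0.0153 0.07  ]
pan [0.7004 0.0125 0.074 ]
pan [ 0.7022 -0.1238  0.074 ]
pan [0.5419 0.0127 0.074 ]
pan [ 0.5434 -0.1232  0.074 ]
hand [ 0.6315 -0.1538  0.162 ]
hand2 [ 0.6321 -0.2042  0.162 ]
traygrip [0.6185 0.1827 0.102 ]
S guideR end top [0.5378 0.0341 0.074 ]
S guideL end [0.7186 0.0349 0.074 ]
S pan [0.5572 0.0115 0.074 ]
S pan [0.7044 0.0166 0.074 ]
S pan [ 0.5571 -0.1191  0.074 ]
S grip [0.6257 0.1844 0.102 ]
S rodend [0.6242 0.1693 0.07  ]
S rodpan [0.626  0.0214 0.07  ]
hand tip [ 0.6259 -0.1485  0.1833]
brush [0.467 0.423 0.17 ] ferrule/handle joint [0.476 0.415 0.069]
[[0.489 0.459 0.05 ]
 [0.518 0.406 0.05 ]
 [0.455 0.37  0.05 ]
 [0.422 0.419 0.05 ]] [0.4712 0.4133 0.05  ]
[0.455 0.373 0.05 ]
[0.434 0.432 0.05 ]
[0.497 0.458 0.05 ]
[0.525 0.402 0.05 ]
```

```bash
python3 -m crank '0 0 -.05 .09 1;0 0 -.05 .09 1;0 0 -.05 .09 1;0 0 -.05 .09 1;0 0 -.05 .09 1;0 0 -.05 .09 1;0 0 -.05 .09 1;0 0 -.05 .09 1;0 0 -.05 .09 1;0 0 -.05 .09 1'; python3 -m crank '0 0 0 .09 1;0 0 0 .09 1;0 0 0 .09 1;0 0 0 .09 1;0 0 0 .09 1;0 0 0 0 1'
cat >> h.py <<'E'
def go(x,y,z,psi=None):
    """world target for TCP -> total tool shift in command units from measured pose; psi = azimuth of tool y in deg"""
    s=read_state();M=R.from_quat(s["eef_rot"]).as_matrix();d=M.T@(np.array([x,y,z])-s["ee_pos"])
    p=np.degrees(np.arctan2(M[1,1],M[0,1]));print("pos",s["ee_pos"].round(4),"psi",p.round(2),"tilt",np.degrees(np.arccos(-M[2,2])).round(2),"d200",(d/.2).round(4),"yaw",None if psi is None else round((p-psi)/90,4), "t",round(s["time"],1),"F",s["ft_force"].round(1),"w",s["width"].round(4))
E
python3 -c "
from h import *
go(.47,.41,.30,-45)"
```

```text
time: 1.45
ee_pos: [0.146, 0.6077, 0.3022]
eef_rot: [0.736, 0.677, 0.0, -0.0]
ft_force: [-0.4, -0.4, -0.2]
width: 0.0872
grip_force: 0.0
time: 2.05
ee_pos: [0.146, 0.6077, 0.3018]
eef_rot: [0.924, 0.382, 0.0, 0.0]
ft_force: [-0.5, 0.4, -0.5]
width: 0.0869
grip_force: 0.0Traceback (most recent call last):
  File "<string>", line 3, in <module>
    go(.47,.41,.30,-45)
    ~~^^^^^^^^^^^^^^^^^
  File "h.py", line 41, in go
    p=np.degrees(np.arctan2(M[1,1],M[0,1]));print("pos",s["ee_pos"].round(4),"psi",p.round(2),"tilt",np.degrees(np.arccos(-M[2,2])).round(2),"d200",(d/.2).round(4),"yaw",None if psi is None else round((p-psi)/90,4), "t",round(s["time"],1),"F",s["ft_force"].round(1),"w",s["width"].round(4))
                                                                                                                                                                                                                                                                              ^^^^^^^^^^^^^^^^
AttributeError: 'float' object has no attribute 'round'
```

```bash
sed -i 's/s\["width"\].round(4)/round(float(s["width"]),4)/' h.py; python3 -m crank '.056 .23 0 0 1;.056 .23 0 0 1;.056 .23 0 0 1;.056 .23 0 0 1;.056 .23 0 0 1;.056 .23 0 0 1;.056 .23 0 0 1;.056 .23 0 0 1;0 0 0 0 1;0 0 0 0 1'
python3 -c "
from h import *
go(.47,.41,.30,-45)
img,K,T=cam('wrist');crop(img,0,0,512,384,1.5,'w1')
for P in ([.472,.414,.05],[.467,.423,.17]):print(proj(K,T,P)*1.5)
"
```

```text
time: 3.05
ee_pos: [0.4706, 0.4098, 0.3016]
eef_rot: [0.924, 0.383, -0.0, 0.0]
ft_force: [0.4, 1.0, -0.6]
width: 0.0868
grip_force: 0.0
pos [0.4706 0.4098 0.3016] psi -44.94 tilt 0.01 d200 [-0.0012 -0.0028  0.0082] yaw 0.0006 t 3.0 F [ 0.4  1.  -0.6] w 0.0868
[[384.92694402 247.12795063]]
[[371.74524379 265.34150963]]
```

View pics/w1.png

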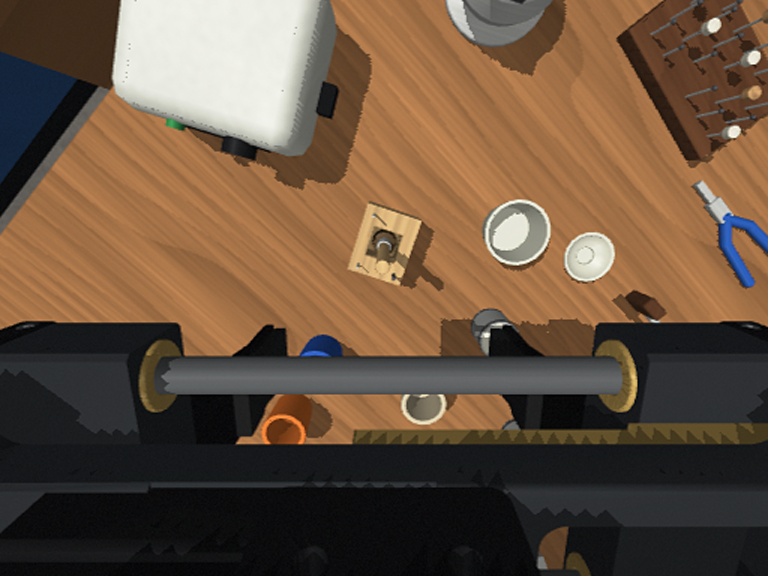

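The wrist view shows the block centred at about (385,243), as predicted. The brush handle top is at about (384,269).

```bash
python3 -c "
from h import *
img,K,T=cam('wrist');crop(img,225,125,295,195,8,'w2')
for v in (269,272):print(ray(K,T,(384.5/1.5-.17,v/1.5-.17),.172).round(4))
for P in ([.472,.414,.05],[.472,.414,.064+.005]):print((proj(K,T,P)-[225,125])*8+4)
"
```

```text
[0.471  0.4157 0.172 ]
[0.4693 0.4139 0.172 ]
[[266.99139848 322.0374043 ]]
[[266.86122254 336.09742286]]
```

View pics/w2.png

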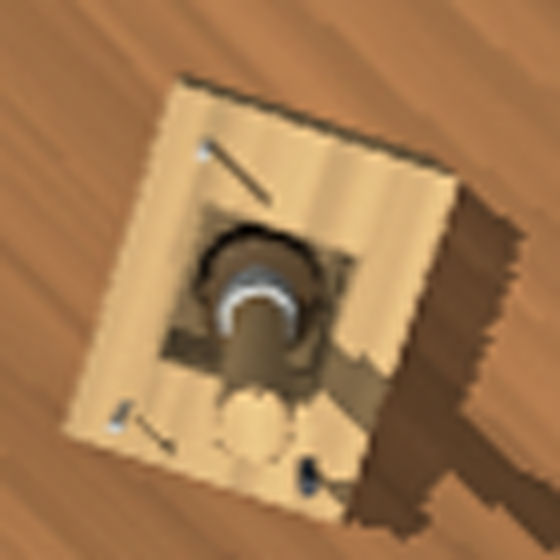

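The handle top disc is at crop (254,427), and the handle leaves the ferrule at about (257,312).

```bash
python3 -c "
from h import *
img,K,T=cam('wrist');f=lambda u,v:(225+(u+.5)/8-.5,125+(v+.5)/8-.5)
a=ray(K,T,f(254,427),.174);b=ray(K,T,f(257,314),.069)
C=np.mean([ray(K,T,f(*p),.05) for p in((182,78),(458,180),(340,522),(66,432))],0)
print(a,b,'blk',C, np.degrees(np.linalg.norm((a-b)[:2])/.105), np.degrees(np.arctan2(*(a-b)[:2][::-1])))
g=b+(a-b)*(.139-.069)/.105; go(g[0],g[1],g[2]-.019,-45)
"
```

```text
[0.4718217  0.41750477 0.174     ] [0.47303325 0.4189599  0.069     ] blk [0.47268515 0.41758786 0.05      ] 1.0332226844440597 -129.78083758470754
pos [0.4684 0.412  0.3017] psi -44.78 tilt 0.04 d200 [ 0.0348 -0.0066  0.9086] yaw 0.0025 t 3.2 F [0.2 0.4 0.6] w 0.0868
```

```bash
python3 -m crank '.035 -.01 .15 0 1;0 0 .2 0 1;0 0 .2 0 1;0 0 .2 0 1;0 0 .1 0 1;0 0 .055 0 1;0 0 0 0 1;0 0 0 0 1' 10; python3 -c "
from h import *
go(.4724,.418,.12,-45)"
```

```text
time: 4.0
ee_pos: [0.4732, 0.4181, 0.1221]
eef_rot: [0.924, 0.383, 0.001, -0.0]
ft_force: [0.1, -0.4, -0.0]
width: 0.087
grip_force: 0.0
pos [0.4732 0.4181 0.1221] psi -44.94 tilt 0.11 d200 [-0.0034 -0.0025  0.0106] yaw 0.0006 t 4.0 F [ 0.1 -0.4 -0. ] w 0.087
```

```bash
python3 -m crank '0 0 0 0 -1;0 0 0 0 -1;0 0 0 0 -1;0 0 0 0 -1;0 0 0 0 -1;0 0 0 0 -1;0 0 0 0 -1;0 0 0 0 -1;0 0 0 0 -1;0 0 0 0 -1' 20; python3 -m crank '0 0 -.05 0 -1;0 0 -.1 0 -1;0 0 -.15 0 -1;0 0 -.15 0 -1;0 0 -.15 0 -1;0 0 -.1 0 -1;0 0 0 0 -1;0 0 0 0 -1'; python3 -c "
from h import *
go(.5848,.324,.262,-45)
img,K,T=cam('wrist')
a,K1,T1=cam('top');b,K2,T2=cam('scene')
up=lambda i,x0,y0,x1,y1,f:cv2.resize(i[y0:y1,x0:x1],None,fx=f,fy=f,interpolation=cv2.INTER_CUBIC)
m=np.zeros((520,800,3),np.uint8)
m[:,:400]=up(b,335,80,415,184,5); m[:400,400:]=up(img,205,90,305,190,4)
cv2.imwrite('pics/m2.png',m)
"
```

```text
time: 5.0
ee_pos: [0.4731, 0.4172, 0.1207]
eef_rot: [0.924, 0.383, 0.0, -0.0]
ft_force: [0.1, 0.5, 0.6]
width: 0.0149
grip_force: 0.0
time: 5.8
ee_pos: [0.4731, 0.4172, 0.261]
eef_rot: [0.924, 0.383, 0.0, -0.0]
ft_force: [-0.2, -0.3, -0.8]
width: 0.0111
grip_force: 20.0
pos [0.4731 0.4172 0.261 ] psi -45.01 tilt 0.03 d200 [ 0.0657  0.7243 -0.0053] yaw -0.0001 t 5.8 F [-0.2 -0.3 -0.8] w 0.0111
```

View pics/m2.png

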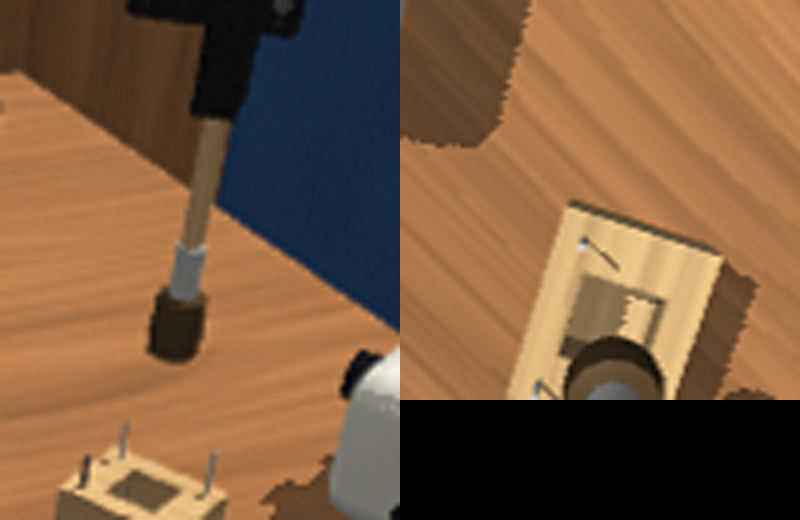

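The brush is held nearly vertical. The wrist crop shows the tuft end circle centred at about (613,385).

```bash
python3 -c "
from h import *
img,K,T=cam('wrist')
for z in (.14,.15):print(ray(K,T,(258.2,186.2),z).round(4), circ(img,K,T,.0145,z,(.473,.417),dark=1,rng=.01))
b,K2,T2=cam('scene')
# tuft bottom in scene: centre of lowest ellipse, crop (174,348)
for z in (.14,.145,.15):print(ray(K2,T2,(335+174.5/5-.5,80+346.5/5-.5),z).round(4))
print('bottom expected px',(proj(K2,T2,[.473,.417,.145])-[335,80])*5)
"
```

```text
[0.4715 0.415  0.14  ] (array([0.4699, 0.4141]), 33.0)
[0.4732 0.4167 0.15  ] (array([0.4708, 0.4162]), 34.6)
[0.4653 0.4247 0.14  ]
[0.4726 0.4189 0.145 ]
[0.48   0.4131 0.15  ]
bottom expected px [[169.43693566 344.9075277 ]]
```

```bash
python3 -m crank '.0165 .181 0 0 -1;.0165 .181 0 0 -1;.0165 .181 0 0 -1;.0165 .181 0 0 -1;0 0 0 0 -1;0 0 .1 0 -1;0 0 .15 0 -1;0 0 .15 0 -1;0 0 .15 0 -1;0 0 .09 0 -1'; python3 -m crank '0 0 0 0 -1;0 0 0 0 -1;0 0 0 0 -1'; python3 -c "
from h import *
go(.5848,.324,.132,-45)"; python3 -m crank '0 0 0 0 -1;0 0 -.15 0 -1;0 0 -.15 0 -1;0 0 -.15 0 -1;0 0 -.15 0 -1;0 0 -.1 0 -1;0 0 0 0 -1;0 0 0 0 -1'; python3 -c "
from h import *
a,K,T=cam('top');b,K2,T2=cam('scene')
print(circ(a,K,T,.027,.06,(.3715,.2527),rng=.012),circ(b,K2,T2,.027,.06,(.3725,.252),rng=.012))
for c in ((.4873,.2451),(.4117,.1015),(.426,-.0636)):print(circ(a,K,T,.023,.055,c,rng=.009),circ(b,K2,T2,.023,.055,c,rng=.009))
go(.373,.253,.285,-45)"
```

```text
time: 7.05
ee_pos: [0.5832, 0.3238, 0.1295]
eef_rot: [0.924, 0.383, -0.002, 0.0]
ft_force: [1.0, 1.1, -0.1]
width: 0.0112
grip_force: 20.0
time: 7.35
ee_pos: [0.5855, 0.3245, 0.1343]
eef_rot: [0.924, 0.383, 0.001, -0.0]
ft_force: [-0.2, -0.2, 0.0]
width: 0.0112
grip_force: 20.0
pos [0.5855 0.3245 0.1343] psi -45.01 tilt 0.12 d200 [-0.0042 -0.0004  0.0116] yaw -0.0001 t 7.3 F [-0.2 -0.2  0. ] w 0.0112
time: 8.15
ee_pos: [0.5849, 0.3241, 0.273]
eef_rot: [0.924, 0.383, 0.0, -0.0]
ft_force: [-0.2, -1.0, -1.1]
width: 0.0114
grip_force: 20.0
(array([0.371 , 0.2575]), 1.6) (array([0.3725, 0.252 ]), 35.6)
(array([0.4875, 0.2439]), 53.7) (array([0.4891, 0.246 ]), 58.5)
(array([0.4117, 0.1015]), 57.3) (array([0.4126, 0.1024]), 58.0)
(array([ 0.4269, -0.0641]), 31.6) (array([ 0.4269, -0.0648]), 26.0)
pos [0.5844 0.3239 0.2716] psi -45.01 tilt 0.09 d200 [-0.9983 -0.4963 -0.0652] yaw -0.0001 t 8.2 F [-0.2  0.2 -0.9] w 0.0115
```

```bash
python3 -m crank '-.2 -.099 0 0 -1;-.2 -.099 0 0 -1;-.2 -.099 0 0 -1;-.2 -.099 0 0 -1;-.2 -.099 0 0 -1;0 0 0 0 -1;0 0 0 0 -1;0 0 0 0 -1'; python3 -c "
from h import *
go(.3728,.2528,.19,-45)
b,K2,T2=cam('scene');print(circ(b,K2,T2,.027,.06,(.3725,.252),rng=.012))
img,K,T=cam('wrist');cv2.imwrite('pics/w3.png',img)
P=np.array([.372,.252,.06]);P2=np.array([.373,.253,.152]);print(proj(K,T,[P,P2]))
"
```

```text
time: 9.05
ee_pos: [0.3738, 0.2528, 0.2724]
eef_rot: [0.924, 0.382, -0.0, 0.0]
ft_force: [0.4, 0.5, -1.1]
width: 0.0113
grip_force: 20.0
pos [0.3738 0.2528 0.2724] psi -45.03 tilt 0.02 d200 [-0.0034 -0.0037  0.4119] yaw -0.0003 t 9.1 F [ 0.4  0.5 -1.1] w 0.0113
(array([0.3725, 0.252 ]), 35.6)
[[257.17959851 172.43674369]
 [256.95560932 184.92620976]]
```

View pics/w3.png

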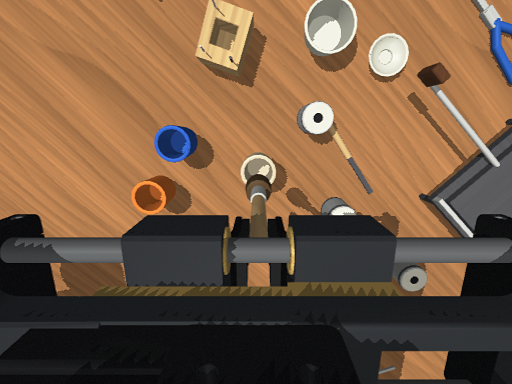

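The wrist view shows the tuft at (259,185) over the crucible rim at (259,171), so it is aligned and I can go down.

```bash
python3 -m crank '-.004 -.004 .12 0 -1;0 0 .15 0 -1;0 0 .15 0 -1;0 0 .12 0 -1;0 0 .1 0 -1;0 0 .075 0 -1;0 0 0 0 -1;0 0 0 0 -1'; python3 -c "
from h import *
go(.3728,.2528,.128,-45)"
```

```text
time: 9.95
ee_pos: [0.3727, 0.2527, 0.1298]
eef_rot: [0.924, 0.382, -0.0, 0.0]
ft_force: [-0.0, 0.8, -0.7]
width: 0.0111
grip_force: 20.0
pos [0.3727 0.2527 0.1298] psi -45.05 tilt 0.05 d200 [ 0.0009 -0.0001  0.0091] yaw -0.0005 t 9.9 F [-0.   0.8 -0.7] w 0.0111
```

```bash
python3 -m crank '0 0 .012 0 -1;0 0 0 0 -1;0 0 -.09 0 -1;0 0 -.1 0 -1;0 0 -.07 0 -1;0 0 0 0 -1;0 0 .07 0 -1;0 0 .1 0 -1;0 0 .09 0 -1;0 0 0 0 -1'; python3 -m crank '0 0 0 0 -1;0 0 -.09 0 -1;0 0 -.1 0 -1;0 0 -.07 0 -1;0 0 0 0 -1;0 0 .07 0 -1;0 0 .1 0 -1;0 0 .09 0 -1;0 0 0 0 -1;0 0 0 0 -1';python3 -m crank '0 0 0 0 -1;0 0 -.09 0 -1;0 0 -.1 0 -1;0 0 -.07 0 -1;0 0 0 0 -1;0 0 .07 0 -1;0 0 .1 0 -1;0 0 .09 0 -1;0 0 0 0 -1;0 0 0 0 -1'; python3 -m crank '0 0 -.1 0 -1;0 0 -.15 0 -1;0 0 -.15 0 -1;0 0 -.15 0 -1;0 0 -.15 0 -1;0 0 0 0 -1;0 0 0 0 -1'; python3 -c "
from h import *
go(.4725,.4175,.265,-45)
img,K,T=cam('wrist')
print(circ(img,K,T,.0145,.151,(.373,.252),dark=1,rng=.01))
b,K2,T2=cam('scene');print(circ(b,K2,T2,.027,.06,(.3725,.252),rng=.012))
m=cv2.resize(img[110:230,190:330],None,fx=4,fy=4);m=np.hstack([m,cv2.resize(b[70:190,270:330],None,fx=4,fy=4)]);cv2.imwrite('pics/m3.png',m)"
```

```text
time: 10.95
ee_pos: [0.3713, 0.252, 0.1255]
eef_rot: [0.924, 0.383, -0.001, 0.001]
ft_force: [-0.4, 0.2, -0.3]
width: 0.0115
grip_force: 20.0
time: 11.95
ee_pos: [0.3721, 0.2526, 0.1274]
eef_rot: [0.924, 0.383, -0.0, 0.0]
ft_force: [0.9, -0.2, -0.3]
width: 0.0114
grip_force: 20.0
time: 12.95
ee_pos: [0.3722, 0.2526, 0.1275]
eef_rot: [0.924, 0.383, -0.0, 0.0]
ft_force: [0.1, 0.0, -0.1]
width: 0.0111
grip_force: 20.0
time: 13.65
ee_pos: [0.3726, 0.253, 0.2684]
eef_rot: [0.924, 0.383, 0.001, -0.001]
ft_force: [0.5, 0.4, -0.4]
width: 0.0113
grip_force: 20.0
pos [0.3726 0.253  0.2684] psi -45.01 tilt 0.13 d200 [ 0.9348 -0.2285  0.0191] yaw -0.0001 t 13.7 F [ 0.5  0.4 -0.4] w 0.0113
(array([0.3708, 0.2512]), 32.1)
(array([0.3725, 0.252 ]), 35.7)
```

View pics/m3.png

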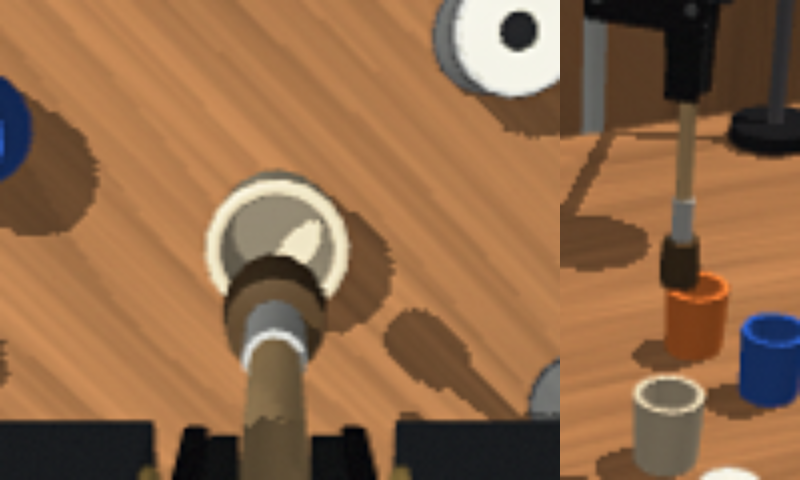

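```bash
python3 -m crank '.187 -.0457 0 0 -1;.187 -.0457 0 0 -1;.187 -.0457 0 0 -1;.187 -.0457 0 0 -1;.187 -.0457 0 0 -1;0 0 0 0 -1;0 0 0 0 -1;0 0 0 0 -1'; python3 -c "
from h import *
go(.4732,.4174,.124,-45)
img,K,T=cam('wrist')
print(circ(img,K,T,.0145,.152,(.473,.417),dark=1,rng=.01));go(.4732,.4174,.124,-45)"
```

```text
time: 14.55
ee_pos: [0.4722, 0.4161, 0.2672]
eef_rot: [0.924, 0.382, -0.0, 0.0]
ft_force: [0.7, -0.1, -0.6]
width: 0.0114
grip_force: 20.0
pos [0.4722 0.4161 0.2672] psi -45.07 tilt 0.04 d200 [ 0.0086 -0.001   0.7159] yaw -0.0008 t 14.6 F [ 0.7 -0.1 -0.6] w 0.0114
(array([0.4738, 0.4192]), 30.8)
pos [0.4721 0.4162 0.2677] psi -45.07 tilt 0.02 d200 [ 8.000e-03 -5.000e-04  7.184e-01] yaw -0.0008 t 14.6 F [ 0.1 -0.4 -0.2] w 0.0113
```

```bash
python3 -m crank '.006 0 .15 0 -1;0 0 .15 0 -1;0 0 .1 0 -1;0 0 .05 0 -1;0 0 .05 0 -1;0 0 .05 0 -1;0 0 .05 0 -1;0 0 0 0 -1'; python3 -m crank '0 0 .05 0 -1;0 0 .035 0 -1;0 0 .03 0 -1;0 0 0 0 -1;0 0 0 0 -1';  python3 -c "
from h import *
go(.4732,.4174,.124,-45)"
```

```text
time: 15.4
ee_pos: [0.4725, 0.4177, 0.1461]
eef_rot: [0.924, 0.383, -0.001, 0.0]
ft_force: [1.1, -0.7, -0.4]
width: 0.0114
grip_force: 20.0
time: 15.9
ee_pos: [0.473, 0.4181, 0.1244]
eef_rot: [0.924, 0.383, -0.0, -0.0]
ft_force: [-0.0, -0.6, -0.7]
width: 0.0111
grip_force: 20.0
pos [0.473  0.4181 0.1244] psi -45.01 tilt 0.0 d200 [-0.002   0.0033  0.0018] yaw -0.0001 t 15.9 F [-0.  -0.6 -0.7] w 0.0111
```

```bash
python3 -m crank '0 0 0 0 .2;0 0 0 0 .2;0 0 0 0 .2;0 0 0 0 .2;0 0 0 0 .2;0 0 -.1 0 .2;0 0 -.2 0 .5;0 0 -.2 0 1;0 0 -.2 0 1;0 0 -.2 0 1'; python3 -m crank '0 0 0 -.0833 1;0 0 0 -.0833 1;0 0 0 -.0833 1;0 0 0 -.0833 1;0 0 0 -.0833 1;0 0 0 -.0833 1;0 0 0 0 1';  python3 -c "
from h import *
a,K,T=cam('top');b,K2,T2=cam('scene')
print(circ(a,K,T,.027,.06,(.3715,.2527),rng=.012),circ(b,K2,T2,.027,.06,(.3725,.252),rng=.012))
for c in ((.4873,.2451),(.4117,.1015),(.426,-.0636)):print(circ(a,K,T,.023,.055,c,rng=.03),circ(b,K2,T2,.023,.055,c,rng=.03))
cv2.imwrite('pics/s2.png',cv2.resize(b[100:300,100:400],None,fx=2.6,fy=2.6))
go(.373,.2525,.30,0)"
```

```text
time: 16.9
ee_pos: [0.4728, 0.4178, 0.3062]
eef_rot: [0.924, 0.383, 0.0, -0.0]
ft_force: [0.3, 1.2, -0.8]
width: 0.0764
grip_force: 0.0
time: 17.6
ee_pos: [0.473, 0.418, 0.3044]
eef_rot: [0.707, 0.708, 0.0, -0.0]
ft_force: [-0.5, -0.2, 0.4]
width: 0.0872
grip_force: 0.0
(array([0.371 , 0.2522]), 36.4) (array([0.372 , 0.2522]), 33.5)
(array([0.4882, 0.2453]), 23.7) (array([0.4891, 0.2453]), 29.6)
(array([0.4112, 0.1024]), 43.6) (array([0.4112, 0.1031]), 45.4)
(array([ 0.4255, -0.0634]), 59.4) (array([ 0.4306, -0.0634]), 60.0)
pos [0.4731 0.418  0.3044] psi -0.26 tilt 0.01 d200 [-0.8299 -0.4966  0.0218] yaw -0.0029 t 17.7 F [ 0.7 -1.4 -0.6] w 0.0868
```

View pics/s2.png

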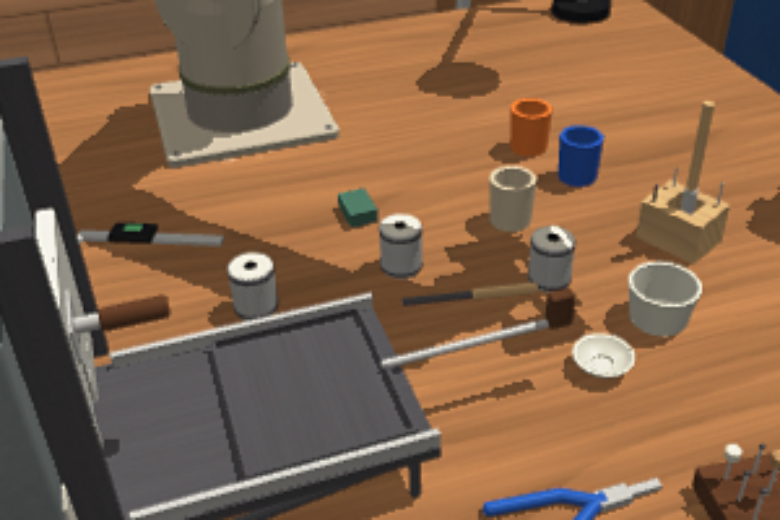

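The brush is standing in its block and nothing else has moved. Next is the crucible.

```bash
python3 -m crank '-.166 -.0995 0 0 1;-.166 -.0995 0 0 1;-.166 -.0995 0 0 1;-.166 -.0995 0 0 1;-.166 -.0995 0 0 1;0 0 .2 0 1;0 0 .2 0 1;0 0 .2 0 1;0 0 .2 0 1;0 0 0 0 1' 15;  python3 -c "
from h import *
go(.372,.2524,.02,0)"
```

```text
time: 18.7
ee_pos: [0.371, 0.25, 0.1403]
eef_rot: [0.708, 0.706, -0.004, -0.0]
ft_force: [-0.3, -0.5, 0.5]
width: 0.0869
grip_force: 0.0
pos [0.371  0.25   0.1403] psi -0.21 tilt 0.44 d200 [0.0153 0.0082 0.6015] yaw -0.0023 t 18.7 F [-0.3 -0.5  0.5] w 0.0869
```

```bash
python3 -m crank '0 -.005 .2 0 1;0 0 .2 0 1;0 0 .15 0 1;0 0 .05 0 1;0 0 0 0 1;0 0 0 0 0;0 0 0 0 -.3;0 0 0 0 -1;0 0 0 0 -1;0 0 0 0 -1' 15; python3 -m crank '0 0 0 0 -1;0 0 0 0 -1;0 0 0 0 -1;0 0 -.1 0 -1;0 0 -.2 0 -1;0 0 -.2 0 -1;0 0 -.2 0 -1;0 0 -.2 0 -1;0 0 -.1 0 -1;0 0 0 0 -1'; python3 -c "
from h import *
go(.578,-.022,.22,0)"
```

```text
time: 19.7
ee_pos: [0.3726, 0.2523, 0.0247]
eef_rot: [0.707, 0.707, 0.0, -0.0]
ft_force: [0.7, 0.7, 0.1]
width: 0.0547
grip_force: 0.8
time: 20.7
ee_pos: [0.3732, 0.253, 0.2268]
eef_rot: [0.707, 0.707, 0.002, -0.0]
ft_force: [0.3, 0.2, -1.7]
width: 0.0536
grip_force: 15.0
pos [0.3732 0.253  0.2268] psi -0.02 tilt 0.24 d200 [-1.3745  1.0243  0.0321] yaw -0.0003 t 20.7 F [ 0.3  0.2 -1.7] w 0.0536
```

```bash
python3 -m crank '-.172 .128 0 0 -1;-.172 .128 0 0 -1;-.172 .128 0 0 -1;-.172 .128 0 0 -1;-.172 .128 0 0 -1;-.172 .128 0 0 -1;-.172 .128 0 0 -1;-.172 .128 0 0 -1;0 0 0 0 -1;0 0 0 0 -1'; python3 -c "
from h import *
go(.578,-.022,.09,0)
img,K,T=cam('wrist');cv2.imwrite('pics/w4.png',img)
print(proj(K,T,[[.578+s*.027,-.022,.07] for s in(-1,0,1)]).round())
L=lambda a,b,z=.074:proj(K,T,[[.622+a,-.055+b,z]]).round().tolist()
print([L(a,b) for a in(-.082,.082) for b in(-.07,.07)])"
```

```text
time: 21.7
ee_pos: [0.5764, -0.0242, 0.2223]
eef_rot: [0.708, 0.706, -0.002, -0.001]
ft_force: [-1.1, 1.1, -1.6]
width: 0.0536
grip_force: 15.0
pos [ 0.5764 -0.0242  0.2223] psi -0.16 tilt 0.2 d200 [0.0117 0.0103 0.6616] yaw -0.0018 t 21.7 F [-1.1  1.1 -1.6] w 0.0536
[[238. 177.]
 [260. 177.]
 [281. 177.]]
[[[232.0, 252.0]], [[229.0, 148.0]], [[353.0, 252.0]], [[362.0, 148.0]]]
```

View pics/w4.png

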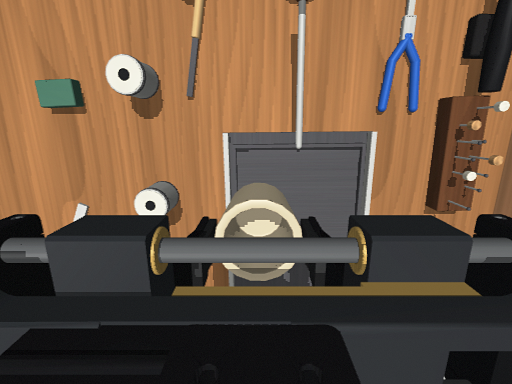

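The wrist view shows the pan's front lip at row 147 from x≈236 to 364, with the rod at x=300. That puts the pan centre about 4 mm further out, at x≈0.626, so I'll shift the targets.

```bash
python3 -m crank '.011 .02 .15 0 -1;0 0 .15 0 -1;0 0 .1 0 -1;0 0 .1 0 -1;0 0 .06 0 -1;0 0 .04 0 -1;0 0 0 0 -1;0 0 0 0 -1'; python3 -c "
from h import *
go(.582,-.022,.09,0)"
```

```text
time: 22.55
ee_pos: [0.5814, -0.0207, 0.105]
eef_rot: [0.707, 0.707, 0.0, 0.0]
ft_force: [0.5, 0.1, -1.9]
width: 0.0532
grip_force: 15.0
pos [ 0.5814 -0.0207  0.105 ] psi -0.01 tilt 0.05 d200 [-0.0066  0.0028  0.075 ] yaw -0.0001 t 22.6 F [ 0.5  0.1 -1.9] w 0.0532
```

```bash
python3 -m crank '0 0 .04 0 -1;0 0 .03 0 -1;0 0 0 0 -1;0 0 0 0 -1'; python3 -c "
from h import *
go(.582,-.022,.089,0)"; python3 -m crank '0 0 0 0 .5;0 0 0 0 .5;0 0 0 0 .5;0 0 -.05 0 .5;0 0 -.15 0 .5;0 0 -.2 0 1;0 0 -.2 0 1;0 0 -.1 0 1;0 0 0 0 1;0 0 0 0 1'; python3 -c "
from h import *
a,K,T=cam('top');b,K2,T2=cam('scene')
print(circ(a,K,T,.027,.124,(.582,-.022),rng=.012),circ(b,K2,T2,.027,.124,(.582,-.022),rng=.012))
for c in ((.4873,.2451),(.4117,.1015),(.426,-.0636)):print(circ(a,K,T,.023,.055,c,rng=.03),circ(b,K2,T2,.023,.055,c,rng=.03))
go(.427,-.0637,.20,0)"
```

```text
time: 22.95
ee_pos: [0.581, -0.021, 0.0902]
eef_rot: [0.707, 0.707, -0.0, -0.0]
ft_force: [-0.0, -0.6, -1.2]
width: 0.0535
grip_force: 15.0
pos [ 0.581  -0.021   0.0902] psi -0.03 tilt 0.02 d200 [-0.0049  0.005   0.006 ] yaw -0.0004 t 22.9 F [-0.  -0.6 -1.2] w 0.0535
time: 23.95
ee_pos: [0.5811, -0.021, 0.2307]
eef_rot: [0.707, 0.707, 0.0, 0.0]
ft_force: [-0.9, 0.8, -0.5]
width: 0.0857
grip_force: 0.0
(array([ 0.5792, -0.0202]), 11.1) (array([ 0.5808, -0.0218]), 53.8)
(array([0.4875, 0.2453]), 56.0) (array([0.4891, 0.246 ]), 58.5)
(array([0.4117, 0.1015]), 56.7) (array([0.4126, 0.1024]), 58.0)
(array([ 0.3969, -0.0371]), 1.5) (array([ 0.4271, -0.0641]), 59.7)
pos [ 0.5805 -0.0209  0.2294] psi -0.03 tilt 0.09 d200 [-0.2145 -0.7671  0.1481] yaw -0.0003 t 24.1 F [-0.6  0.7 -0.9] w 0.0862
```

```bash
python3 -m crank '-.054 -.192 0 0 1;-.054 -.192 0 0 1;-.054 -.192 0 0 1;-.0525 -.191 0 0 1;0 0 .2 0 1;0 0 .2 0 1;0 0 .2 0 1;0 0 .1 0 1;0 0 0 0 1;0 0 0 0 1' 20; python3 -c "
from h import *
go(.427,-.0637,.018,0)"
```

```text
time: 25.05
ee_pos: [0.4274, -0.064, 0.0905]
eef_rot: [0.707, 0.707, -0.001, -0.0]
ft_force: [1.1, 0.5, 0.8]
width: 0.0871
grip_force: 0.0
pos [ 0.4274 -0.064   0.0905] psi -0.04 tilt 0.07 d200 [ 0.0016 -0.0018  0.3624] yaw -0.0005 t 25.1 F [1.1 0.5 0.8] w 0.0871
```

```bash
python3 -m crank '0 0 .2 0 1;0 0 .11 0 1;0 0 .05 0 1;0 0 0 0 1;0 0 0 0 0;0 0 0 0 -1;0 0 0 0 -1;0 0 0 0 -1;0 0 0 0 -1;0 0 0 0 -1' 20; python3 -m crank '0 0 0 0 -1;0 0 0 0 -1;0 0 0 0 -1;0 0 -.1 0 -1;0 0 -.2 0 -1;0 0 -.2 0 -1;0 0 -.2 0 -1;0 0 -.2 0 -1;0 0 -.1 0 -1;0 0 0 0 -1'; python3 -c "
from h import *
go(.582,-.088,.22,0)"
```

```text
time: 26.05
ee_pos: [0.4277, -0.0638, 0.0184]
eef_rot: [0.707, 0.707, 0.0, -0.0]
ft_force: [0.2, -0.5, -0.4]
width: 0.0473
grip_force: 0.0
time: 27.05
ee_pos: [0.4288, -0.0638, 0.2204]
eef_rot: [0.707, 0.707, 0.002, 0.001]
ft_force: [0.0, -0.3, -3.5]
width: 0.0454
grip_force: 20.0
pos [ 0.4288 -0.0638  0.2204] psi -0.03 tilt 0.23 d200 [-0.1207  0.766   0.0045] yaw -0.0004 t 27.1 F [ 0.  -0.3 -3.5] w 0.0454
```

```bash
python3 -m crank '-.03 .192 0 0 -1;-.03 .192 0 0 -1;-.03 .192 0 0 -1;-.03 .192 0 0 -1;0 0 .15 0 -1;0 0 .15 0 -1;0 0 .15 0 -1;0 0 .1 0 -1;0 0 .05 0 -1;0 0 0 0 -1'; python3 -m crank '0 0 0 0 -1;0 0 0 0 -1'; python3 -c "
from h import *
go(.582,-.088,.083,0)"
```

```text
time: 28.05
ee_pos: [0.5797, -0.088, 0.0961]
eef_rot: [0.707, 0.707, -0.002, -0.001]
ft_force: [1.0, 0.3, -2.1]
width: 0.0451
grip_force: 20.0
time: 28.25
ee_pos: [0.5819, -0.088, 0.0993]
eef_rot: [0.707, 0.707, 0.001, 0.001]
ft_force: [0.6, -0.1, -2.3]
width: 0.0454
grip_force: 20.0
pos [ 0.5819 -0.088   0.0993] psi -0.03 tilt 0.09 d200 [0.0001 0.0004 0.0816] yaw -0.0004 t 28.2 F [ 0.6 -0.1 -2.3] w 0.0454
```

```bash
python3 -m crank '0 0 .05 0 -1;0 0 .027 0 -1;0 0 0 0 -1;0 0 0 0 -1;0 0 0 0 .4;0 0 0 0 .4;0 0 0 0 .4;0 0 -.05 0 .4;0 0 -.15 0 .4;0 0 -.2 0 1'; python3 -m crank '0 0 -.2 0 1;0 0 -.1 0 1;0 0 0 0 1;0 0 0 0 1'; python3 -c "
from h import *
a,K,T=cam('top');b,K2,T2=cam('scene')
print(circ(b,K2,T2,.027,.124,(.582,-.022),rng=.012),circ(b,K2,T2,.023,.119,(.582,-.088),rng=.012))
for c in ((.4873,.2451),(.4117,.1015)):print(circ(a,K,T,.023,.055,c,rng=.03),circ(b,K2,T2,.023,.055,c,rng=.03))
go(.4125,.102,.2,0)"
```

```text
time: 29.25
ee_pos: [0.5803, -0.0878, 0.1633]
eef_rot: [0.707, 0.707, -0.001, -0.001]
ft_force: [1.2, 0.1, 0.1]
width: 0.0637
grip_force: 0.0
time: 29.65
ee_pos: [0.5813, -0.0878, 0.2232]
eef_rot: [0.707, 0.707, 0.0, 0.0]
ft_force: [0.9, -0.5, 0.2]
width: 0.0859
grip_force: 0.0
(array([ 0.5808, -0.0218]), 53.9) (array([ 0.5792, -0.0878]), 59.8)
(array([0.4873, 0.2451]), 56.1) (array([0.4891, 0.246 ]), 58.4)
(array([0.4117, 0.1015]), 56.9) (array([0.4126, 0.1024]), 57.9)
pos [ 0.5807 -0.0877  0.222 ] psi -0.03 tilt 0.08 d200 [ 0.948  -0.8413  0.1115] yaw -0.0003 t 29.8 F [-0.1  0.   0.8] w 0.0864
```

```bash
python3 -m crank '.158 -.14 0 0 1;.158 -.14 0 0 1;.158 -.14 0 0 1;.158 -.14 0 0 1;.158 -.14 0 0 1;.158 -.141 0 0 1;0 0 .2 0 1;0 0 .2 0 1;0 0 .2 0 1;0 0 0 0 1' 20; python3 -m crank '0 0 0 0 1'; python3 -c "
from h import *
go(.4125,.102,.018,0)"
```

```text
time: 30.75
ee_pos: [0.4094, 0.1001, 0.0986]
eef_rot: [0.707, 0.707, -0.004, -0.001]
ft_force: [0.3, 0.7, 1.0]
width: 0.0872
grip_force: 0.0
time: 30.85
ee_pos: [0.4128, 0.1014, 0.1032]
eef_rot: [0.707, 0.707, -0.001, 0.0]
ft_force: [0.4, 0.8, -0.2]
width: 0.0869
grip_force: 0.0
pos [0.4128 0.1014 0.1032] psi -0.05 tilt 0.12 d200 [ 0.0036 -0.001   0.4262] yaw -0.0006 t 30.9 F [ 0.4  0.8 -0.2] w 0.0869
```

```bash
python3 -m crank '.003 0 .2 0 1;0 0 .15 0 1;0 0 .075 0 1;0 0 0 0 1;0 0 0 0 0;0 0 0 0 -1;0 0 0 0 -1;0 0 0 0 -1;0 0 0 0 -1;0 0 0 0 -1' 20; python3 -m crank '0 0 0 0 -1;0 0 0 0 -1;0 0 0 0 -1;0 0 -.1 0 -1;0 0 -.2 0 -1;0 0 -.2 0 -1;0 0 -.2 0 -1;0 0 -.2 0 -1;0 0 -.1 0 -1;0 0 0 0 -1'; python3 -c "
from h import *
go(.669,-.088,.22,0)"
```

```text
time: 31.85
ee_pos: [0.4132, 0.1025, 0.0181]
eef_rot: [0.707, 0.707, 0.0, -0.0]
ft_force: [-0.3, -0.2, 0.0]
width: 0.0468
grip_force: 0.0
time: 32.85
ee_pos: [0.4143, 0.1029, 0.22]
eef_rot: [0.707, 0.707, 0.002, 0.0]
ft_force: [-0.0, 0.5, -2.5]
width: 0.0455
grip_force: 20.0
pos [0.4143 0.1029 0.22  ] psi -0.03 tilt 0.24 d200 [-0.954   1.2741  0.0013] yaw -0.0004 t 32.9 F [-0.   0.5 -2.5] w 0.0455
```

```bash
python3 -m crank '-.119 .16 0 0 -1;-.119 .16 0 0 -1;-.119 .16 0 0 -1;-.119 .16 0 0 -1;-.119 .16 0 0 -1;-.119 .16 0 0 -1;-.119 .16 0 0 -1;-.119 .16 0 0 -1;0 0 0 0 -1;0 0 0 0 -1'; python3 -m crank '0 0 .15 0 -1;0 0 .15 0 -1;0 0 .15 0 -1;0 0 .1 0 -1;0 0 .05 0 -1;0 0 0 0 -1;0 0 0 0 -1;0 0 0 0 -1'; python3 -c "
from h import *
go(.669,-.088,.083,0)"
```

```text
time: 33.85
ee_pos: [0.6683, -0.0898, 0.215]
eef_rot: [0.708, 0.706, -0.002, -0.001]
ft_force: [0.1, 0.1, -3.1]
width: 0.0455
grip_force: 20.0
time: 34.65
ee_pos: [0.6697, -0.0881, 0.0993]
eef_rot: [0.707, 0.707, 0.001, 0.001]
ft_force: [-0.5, 0.9, -1.6]
width: 0.0454
grip_force: 20.0
pos [ 0.6697 -0.0881  0.0993] psi -0.01 tilt 0.12 d200 [ 0.0004 -0.0037  0.0817] yaw -0.0002 t 34.6 F [-0.5  0.9 -1.6] w 0.0454
```

```bash
python3 -m crank '0 0 .05 0 -1;0 0 .027 0 -1;0 0 0 0 -1;0 0 0 0 -1;0 0 0 0 .4;0 0 0 0 .4;0 0 0 0 .4;0 0 -.05 0 .4;0 0 -.15 0 .4;0 0 -.2 0 1'; python3 -m crank '0 0 -.2 0 1;0 0 -.1 0 1;0 0 0 0 1;0 0 0 0 1'; python3 -c "
from h import *
a,K,T=cam('top');b,K2,T2=cam('scene')
print(circ(b,K2,T2,.027,.124,(.582,-.022),rng=.012),[circ(b,K2,T2,.023,.119,c,rng=.012) for c in((.582,-.088),(.669,-.088))])
for c in ((.4873,.2451),):print(circ(a,K,T,.023,.055,c,rng=.03),circ(b,K2,T2,.023,.055,c,rng=.03))
go(.4885,.2457,.22,0)"
```

```text
time: 35.65
ee_pos: [0.6681, -0.0879, 0.1627]
eef_rot: [0.707, 0.707, -0.001, -0.001]
ft_force: [1.2, 0.4, 0.6]
width: 0.0639
grip_force: 0.0
time: 36.05
ee_pos: [0.6691, -0.0882, 0.2231]
eef_rot: [0.707, 0.707, 0.0, 0.0]
ft_force: [0.9, -0.5, -0.2]
width: 0.0853
grip_force: 0.0
(array([ 0.5808, -0.0218]), 54.0) [(array([ 0.5836, -0.0878]), 55.5), (array([ 0.6713, -0.0885]), 60.0)]
(array([0.4873, 0.2451]), 56.1) (array([0.4891, 0.246 ]), 58.4)
pos [ 0.6686 -0.0879  0.2216] psi -0.03 tilt 0.08 d200 [ 1.6674 -0.9013  0.0099] yaw -0.0003 t 36.1 F [-0.3  0.3 -0.3] w 0.0866
```

```bash
python3 -m crank '.185 -.1 0 0 1;.185 -.1 0 0 1;.185 -.1 0 0 1;.185 -.1 0 0 1;.185 -.1 0 0 1;.185 -.1 0 0 1;.185 -.1 0 0 1;.185 -.1 0 0 1;.185 -.1 0 0 1;0 0 0 0 1'; python3 -m crank '0 0 .2 0 1;0 0 .2 0 1;0 0 .2 0 1;0 0 0 0 1;0 0 0 0 1;0 0 0 0 1'; python3 -c "
from h import *
go(.4885,.2457,.018,0)"
```

```text
time: 37.15
ee_pos: [0.4854, 0.2513, 0.2213]
eef_rot: [0.704, 0.71, -0.001, -0.001]
ft_force: [-0.3, -0.3, -0.0]
width: 0.0873
grip_force: 0.0
time: 37.75
ee_pos: [0.4904, 0.2452, 0.1045]
eef_rot: [0.707, 0.707, 0.001, 0.0]
ft_force: [-0.0, 1.1, 0.7]
width: 0.0873
grip_force: 0.0
pos [0.4904 0.2452 0.1045] psi -0.05 tilt 0.14 d200 [ 0.0017 -0.0105  0.4325] yaw -0.0005 t 37.8 F [-0.   1.1  0.7] w 0.0873
```

```bash
python3 -m crank '.002 -.006 .2 0 1;0 0 .15 0 1;0 0 .075 0 1;0 0 0 0 1;0 0 0 0 0;0 0 0 0 -1;0 0 0 0 -1;0 0 0 0 -1;0 0 0 0 -1;0 0 0 0 -1' 20; python3 -m crank '0 0 0 0 -1;0 0 0 0 -1;0 0 0 0 -1;0 0 -.1 0 -1;0 0 -.2 0 -1;0 0 -.2 0 -1;0 0 -.2 0 -1;0 0 -.2 0 -1;0 0 -.1 0 -1;0 0 0 0 -1'; python3 -c "
from h import *
go(.669,-.022,.22,0)"
```

```text
time: 38.75
ee_pos: [0.4882, 0.2455, 0.0178]
eef_rot: [0.707, 0.707, 0.0, 0.0]
ft_force: [3.0, -0.2, 1.7]
width: 0.0468
grip_force: 1.1
time: 39.75
ee_pos: [0.4889, 0.2459, 0.2197]
eef_rot: [0.707, 0.707, 0.002, -0.0]
ft_force: [0.8, -0.3, -3.6]
width: 0.0455
grip_force: 20.0
pos [0.4889 0.2459 0.2197] psi -0.02 tilt 0.21 d200 [-1.3391  0.901  -0.0034] yaw -0.0003 t 39.8 F [ 0.8 -0.3 -3.6] w 0.0455
```

```bash
python3 -m crank '-.167 .113 0 0 -1;-.167 .113 0 0 -1;-.167 .113 0 0 -1;-.167 .113 0 0 -1;-.167 .113 0 0 -1;-.167 .113 0 0 -1;-.167 .113 0 0 -1;-.167 .113 0 0 -1;0 0 0 0 -1;0 0 0 0 -1'; python3 -m crank '0 0 .15 0 -1;0 0 .15 0 -1;0 0 .15 0 -1;0 0 .1 0 -1;0 0 .05 0 -1;0 0 0 0 -1;0 0 0 0 -1;0 0 0 0 -1'; python3 -c "
from h import *
go(.669,-.022,.083,0)"
```

```text
time: 40.75
ee_pos: [0.6679, -0.0236, 0.2149]
eef_rot: [0.708, 0.706, -0.001, -0.001]
ft_force: [-0.8, 0.5, -2.6]
width: 0.0453
grip_force: 20.0
time: 41.55
ee_pos: [0.6694, -0.0218, 0.0988]
eef_rot: [0.707, 0.707, 0.001, 0.001]
ft_force: [-0.2, -0.2, -2.6]
width: 0.0454
grip_force: 20.0
pos [ 0.6694 -0.0218  0.0988] psi -0.01 tilt 0.11 d200 [-0.0011 -0.0019  0.0791] yaw -0.0001 t 41.5 F [-0.2 -0.2 -2.6] w 0.0454
```

```bash
python3 -m crank '0 0 .05 0 -1;0 0 .025 0 -1;0 0 0 0 -1;0 0 0 0 -1;0 0 0 0 .4;0 0 0 0 .4;0 0 0 0 .4;0 0 -.05 0 .4;0 0 -.15 0 .4;0 0 -.2 0 1'; python3 -m crank '0 0 -.2 0 1;0 0 -.2 0 1;0 0 -.2 0 1;.2 -.1 0 0 1;.2 -.1 0 0 1;0 0 0 0 1;0 0 0 0 1;0 0 0 0 1'; python3 -c "
from h import *
a,K,T=cam('top');b,K2,T2=cam('scene')
print(circ(b,K2,T2,.027,.124,(.582,-.022),rng=.012),[circ(b,K2,T2,.023,.119,c,rng=.012) for c in((.582,-.088),(.669,-.088),(.669,-.022))])
go(.6255,-.168,.2,0)
img,K,T=cam('wrist');cv2.imwrite('pics/x.png',img)
m=np.zeros((580,800,3),np.uint8);m[:300,:400]=cv2.resize(img[:,:],(400,300));m[:580,400:]=cv2.resize(b[170:315,110:210],(400,580),interpolation=cv2.INTER_CUBIC);m[300:580,:400]=cv2.resize(b[185:269,110:230],(400,280));cv2.imwrite('pics/m4.png',m)"
```

```text
time: 42.55
ee_pos: [0.6677, -0.0218, 0.1627]
eef_rot: [0.707, 0.707, -0.001, -0.001]
ft_force: [0.3, -0.4, -0.2]
width: 0.0637
grip_force: 0.0
time: 43.35
ee_pos: [0.6289, 0.0569, 0.2832]
eef_rot: [0.708, 0.706, 0.0, 0.0]
ft_force: [-0.2, -0.4, 0.0]
width: 0.087
grip_force: 0.0
(array([ 0.5808, -0.0218]), 41.6) [(array([ 0.5806, -0.0871]), 22.8), (array([ 0.6692, -0.0899]), 56.2), (array([ 0.6676, -0.0218]), 60.0)]
pos [0.629  0.0563 0.2829] psi -0.17 tilt 0.04 d200 [-1.1216 -0.014   0.415 ] yaw -0.0019 t 43.5 F [-0.5 -0.3 -0.9] w 0.0872
```

View pics/m4.png

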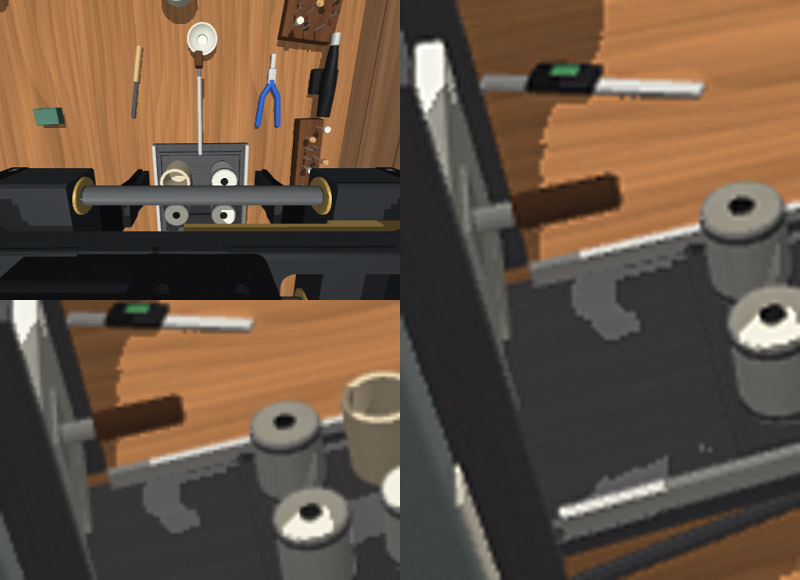

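All four are standing in the pan. The door handle tip is at scene px (164,218); triangulating it now.

```bash
python3 -c "
from h import *
a,K,T=cam('top');b,K2,T2=cam('scene')
for p in ((336.4,139),(337.4,139)):
  for q in ((164,218),(165,218),(164,219)):
    X=tri([(K,T,p),(K2,T2,q)]);print(X.round(4),(proj(K,T,X)-p).round(1),(proj(K2,T2,X)-q).round(1))
for z in (.162,.182):print(proj(K,T,[.626,-.149,z]),proj(K2,T2,[.626,-.149,z]))
go(.626,-.163,.28,0)"
```

```text
[ 0.626  -0.1493  0.1831] [[0.1 0. ]] [[0.1 0. ]]
[ 0.6262 -0.1484  0.183 ] [[-0.3 -0. ]] [[-0.4 -0. ]]
[ 0.6266 -0.1497  0.1811] [[0.1 0. ]] [[0.1 0. ]]
[ 0.6261 -0.1506  0.1835] [[-0.4 -0. ]] [[-0.6 -0. ]]
[ 0.6262 -0.1497  0.1834] [[-0.8 -0.1]] [[-1.1 -0. ]]
[ 0.6266 -0.1511  0.1815] [[-0.4 -0. ]] [[-0.6 -0. ]]
[[334.70770886 140.89303354]] [[166.07557447 226.0817954 ]]
[[336.28326096 139.11952953]] [[164.37760116 218.38702318]]
pos [0.6289 0.0569 0.2826] psi -0.13 tilt 0.02 d200 [-1.0996 -0.012   0.0132] yaw -0.0015 t 43.6 F [ 0.9  0.2 -0.5] w 0.087
```

```bash
python3 -m crank '-.2 -.012 0 0 1;-.2 0 0 0 1;-.2 0 0 0 1;-.2 0 0 0 1;-.2 0 0 0 1;-.1 0 0 0 1;0 0 0 0 1;0 0 .1 0 1;0 0 .15 0 1;0 0 .1 0 1'; python3 -m crank '0 0 0 0 1;0 0 0 0 1'; python3 -c "
from h import *
go(.626,-.163,.162,0)"
```

```text
time: 44.6
ee_pos: [0.6261, -0.1606, 0.2106]
eef_rot: [0.707, 0.707, -0.0, -0.001]
ft_force: [0.4, 0.9, -0.0]
width: 0.087
grip_force: 0.0
time: 44.8
ee_pos: [0.6265, -0.1613, 0.2131]
eef_rot: [0.707, 0.707, 0.0, -0.0]
ft_force: [0.3, -0.3, 0.7]
width: 0.0872
grip_force: 0.0
pos [ 0.6265 -0.1613  0.2131] psi 0.01 tilt 0.01 d200 [-0.0086 -0.0024  0.2553] yaw 0.0001 t 44.8 F [ 0.3 -0.3  0.7] w 0.0872
```

```bash
python3 -m crank '-.008 0 .1 0 1;0 0 .1 0 1;0 0 .055 0 1;0 0 0 0 1;0 0 0 0 0;0 0 0 0 -1;0 0 0 0 -1;0 0 0 0 -1;0 0 0 0 -1;0 0 0 0 -1' 40;  python3 -m crank '0 0 0 0 -1;0 0 0 0 -1;0 0 0 0 -1;0 0 0 0 -1;0 0 0 0 -1;0 0 -.03 0 -1;0 0 -.03 0 -1;0 0 -.03 0 -1;0 0 0 0 -1'; python3 -c "
from h import *
go(.626,-.163,.248,0)"
```

```text
time: 45.8
ee_pos: [0.6263, -0.1635, 0.1616]
eef_rot: [0.707, 0.707, 0.0, 0.0]
ft_force: [-0.6, -1.3, -0.1]
width: 0.0472
grip_force: 0.0
time: 46.7
ee_pos: [0.6271, -0.1635, 0.1799]
eef_rot: [0.707, 0.707, 0.0, 0.001]
ft_force: [4.6, -0.2, -0.1]
width: 0.0171
grip_force: 40.0
pos [ 0.6271 -0.1635  0.1799] psi -0.0 tilt 0.1 d200 [ 0.0022 -0.0049 -0.3407] yaw -0.0 t 46.7 F [ 4.6 -0.2 -0.1] w 0.0171
```

```bash
python3 -m crank '0 .003 -.05 0 -1;0 0 -.08 0 -1;0 0 -.08 0 -1;0 0 -.08 0 -1;0 0 -.05 0 -1;0 0 0 0 -1;0 0 0 0 -1'; python3 -c "
from h import *
go(.626,-.163,.248,0)
b,K2,T2=cam('scene');crop(b,100,100,250,290,3,'s5')"
```

```text
time: 47.4
ee_pos: [0.627, -0.163, 0.2457]
eef_rot: [0.707, 0.707, -0.0, -0.0]
ft_force: [7.9, -1.4, -14.0]
width: 0.0166
grip_force: 40.0
pos [ 0.627  -0.163   0.2457] psi -0.01 tilt 0.07 d200 [ 0.0002 -0.0048 -0.0117] yaw -0.0001 t 47.4 F [  7.9  -1.4 -14. ] w 0.0166
```

View pics/s5.png

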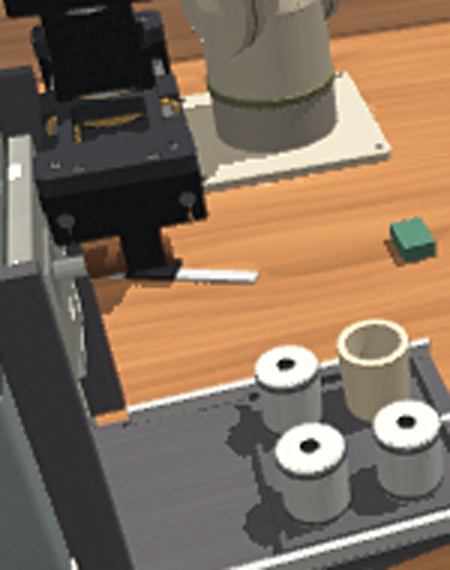

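The picture shows the door fully up with its handle in the gripper, and the load standing. I'll release and go to the tray handle.

```bash
python3 -m crank '0 0 0 0 0;0 0 0 0 .5;0 0 0 0 1;0 0 0 0 1;0 0 0 0 1;0 0 0 0 1;0 0 -.1 0 1;0 0 -.15 0 1;0 0 -.15 0 1;0 0 0 0 1' 20; python3 -m crank '.2 0 0 0 1;.2 0 0 0 1;.2 0 0 0 1;.2 0 0 0 1;.2 0 0 0 1;.2 0 0 0 1;.2 0 0 0 1;.2 0 0 0 1;0 0 0 0 1;0 0 0 0 1'; python3 -c "
from h import *
go(.624,.181,.07,0)
img,K,T=cam('wrist');cv2.imwrite('pics/w6.png',img)
print(proj(K,T,[[.624,.181,.102],[.624,.181,.07]]))"
```

```text
time: 48.45
ee_pos: [0.6277, -0.1644, 0.3316]
eef_rot: [0.707, 0.707, 0.001, 0.002]
ft_force: [-0.4, -0.1, -0.0]
width: 0.0843
grip_force: 0.0
time: 49.45
ee_pos: [0.6267, 0.1575, 0.3267]
eef_rot: [0.707, 0.708, -0.001, -0.0]
ft_force: [0.9, -0.4, -0.7]
width: 0.0871
grip_force: 0.0
pos [0.6267 0.1575 0.3267] psi 0.09 tilt 0.07 d200 [ 0.1187 -0.0123  1.2836] yaw 0.001 t 49.5 F [ 0.9 -0.4 -0.7] w 0.0871
[[256.35193302 154.18622974]
 [256.48484969 152.07909703]]
```

View pics/w6.png

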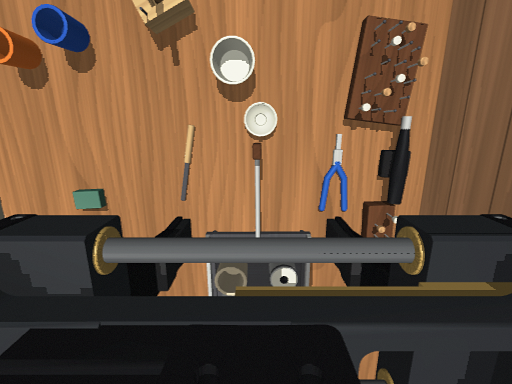

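The tray handle block is at (257,152) against a predicted (256,154), so I'll go down and grip it.

```bash
python3 -m crank '.122 -.01 0 0 1;0 0 .2 0 1;0 0 .2 0 1;0 0 .2 0 1;0 0 .2 0 1;0 0 .15 0 1;0 0 .1 0 1;0 0 0 0 1;0 0 0 0 1;0 0 0 0 1'; python3 -c "
from h import *
go(.6247,.182,.07,0)"
```

```text
time: 50.5
ee_pos: [0.626, 0.1803, 0.1193]
eef_rot: [0.708, 0.707, 0.001, 0.001]
ft_force: [0.2, 0.1, 0.2]
width: 0.0866
grip_force: 0.0
pos [0.626  0.1803 0.1193] psi -0.09 tilt 0.13 d200 [ 0.0085 -0.007   0.2464] yaw -0.001 t 50.5 F [0.2 0.1 0.2] w 0.0866
```

```bash
python3 -m crank '.005 -.005 .1 0 1;0 0 .1 0 1;0 0 .045 0 1;0 0 0 0 1;0 0 0 0 0;0 0 0 0 -1;0 0 0 0 -1;0 0 0 0 -1;0 0 0 0 -1;0 0 0 0 -1' 25;  python3 -m crank '0 0 0 0 -1;0 0 0 0 -1;0 0 0 0 -1;0 0 0 0 -1;0 0 0 0 -1'; python3 -c "
from h import *
go(.627,-.0905,.07,0)"
```

```text
time: 51.5
ee_pos: [0.624, 0.182, 0.0686]
eef_rot: [0.707, 0.707, 0.0, -0.0]
ft_force: [-0.1, 0.5, 0.3]
width: 0.0471
grip_force: 0.0
time: 52.0
ee_pos: [0.624, 0.1819, 0.0685]
eef_rot: [0.707, 0.707, 0.0, 0.0]
ft_force: [0.3, -0.1, -0.8]
width: 0.0139
grip_force: 25.0
pos [0.624  0.1819 0.0685] psi -0.02 tilt 0.0 d200 [-1.3622  0.0154 -0.0075] yaw -0.0002 t 52.0 F [ 0.3 -0.1 -0.8] w 0.0139
```

```bash
python3 -m crank '-.02 0 0 0 -1;-.04 .001 0 0 -1;-.06 .001 0 0 -1;-.07 .001 0 0 -1;-.07 .001 0 0 -1;-.07 .001 0 0 -1;-.07 .001 0 0 -1;-.06 .001 0 0 -1;-.04 .001 0 0 -1;-.02 0 0 0 -1'; python3 -m crank '0 0 0 0 -1'; python3 -c "
from h import *
go(.627,-.0905,.07,0)"
```

```text
time: 53.0
ee_pos: [0.6254, 0.0797, 0.0685]
eef_rot: [0.707, 0.707, 0.001, -0.001]
ft_force: [0.8, 8.2, -0.2]
width: 0.0137
grip_force: 25.0
time: 53.1
ee_pos: [0.6254, 0.0791, 0.0685]
eef_rot: [0.707, 0.707, 0.001, -0.001]
ft_force: [0.4, 5.0, 0.1]
width: 0.0136
grip_force: 25.0
pos [0.6254 0.0791 0.0685] psi 0.01 tilt 0.12 d200 [-0.8482  0.0076 -0.0093] yaw 0.0001 t 53.1 F [0.4 5.  0.1] w 0.0136
```

```bash
python3 -m crank '-.02 0 0 0 -1;-.05 .001 0 0 -1;-.07 .001 0 0 -1;-.08 .001 0 0 -1;-.08 .001 0 0 -1;-.08 .001 0 0 -1;-.08 .001 0 0 -1;-.08 .001 0 0 -1;-.08 .001 0 0 -1;-.06 .001 0 0 -1'; python3 -c "
from h import *
go(.627,-.0905,.07,0)";  python3 -m crank '-.05 0 0 0 -1;-.04 0 0 0 -1;-.02 0 0 0 -1;-.01 0 0 0 -1;0 0 0 0 -1;0 0 0 0 -1'; python3 -c "
from h import *
go(.627,-.0905,.07,0)
b,K2,T2=cam('scene');crop(b,80,120,330,300,3,'s7')"
```

```text
time: 54.1
ee_pos: [0.6275, -0.0563, 0.0685]
eef_rot: [0.707, 0.707, 0.001, -0.001]
ft_force: [0.3, 9.9, 1.4]
width: 0.0136
grip_force: 25.0
pos [ 0.6275 -0.0563  0.0685] psi 0.06 tilt 0.19 d200 [-0.1709 -0.0025 -0.0079] yaw 0.0007 t 54.1 F [0.3 9.9 1.4] w 0.0136
time: 54.7
ee_pos: [0.6276, -0.0797, 0.0685]
eef_rot: [0.707, 0.708, 0.001, -0.001]
ft_force: [0.5, 7.6, 1.7]
width: 0.0138
grip_force: 25.0
pos [ 0.6276 -0.0797  0.0685] psi 0.08 tilt 0.17 d200 [-0.0541 -0.0029 -0.0076] yaw 0.0009 t 54.7 F [0.5 7.6 1.7] w 0.0138
```

View pics/s7.png

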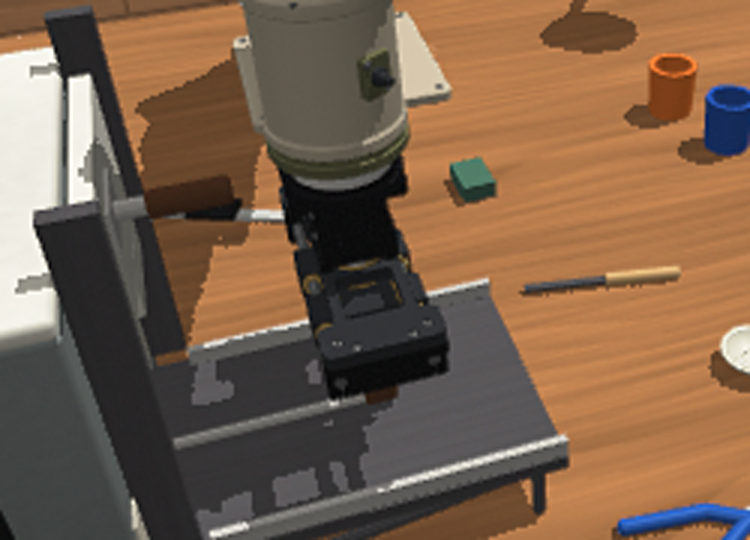

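The pan is through the mouth and the rod lies on the shelf, but the origin is only about 78 mm past the mouth. I'll push about 12 mm more.

```bash
python3 -m crank '-.02 0 0 0 -1;-.02 0 0 0 -1;-.01 0 0 0 -1;-.005 0 0 0 -1;0 0 0 0 -1;0 0 0 0 -1'; python3 -c "
from h import *
go(.6276,-.092,.07,0)"
```

```text
time: 55.35
ee_pos: [0.6276, -0.0905, 0.0685]
eef_rot: [0.707, 0.708, 0.001, -0.001]
ft_force: [0.7, 7.3, 1.4]
width: 0.0139
grip_force: 25.0
pos [ 0.6276 -0.0905  0.0685] psi 0.09 tilt 0.18 d200 [-0.0077 -0.0002 -0.0074] yaw 0.001 t 55.4 F [0.7 7.3 1.4] w 0.0139
```

```bash
python3 -m crank '0 0 0 0 0;0 0 0 0 .5;0 0 0 0 .5;0 0 0 0 .5;0 0 -.1 0 .5;0 0 -.2 0 1;.1 0 -.2 0 1;.15 0 -.2 0 1;.15 0 -.2 0 1;.1 0 -.2 0 1'; python3 -m crank '.1 0 -.2 0 1;0 0 -.1 0 1;0 0 0 0 1;0 0 0 0 1'; python3 -c "
from h import *
go(.627,-.163,.33,0)
img,K,T=cam('wrist');a,K1,T1=cam('top')
m=np.zeros((384,768,3),np.uint8);m[:,:512]=img;m[:,512:]=cv2.resize(a[105:201,326-50:390-50],(256,384));cv2.imwrite('pics/m8.png',m)
print('handle top pred wrist',proj(K,T,[[.6276,-.0905,.102]]),'top',proj(K1,T1,[.6276,-.0905,.102]))"
```

```text
time: 56.35
ee_pos: [0.627, 0.0092, 0.2901]
eef_rot: [0.707, 0.707, 0.0, -0.0]
ft_force: [0.6, 0.1, -0.0]
width: 0.0835
grip_force: 0.0
time: 56.75
ee_pos: [0.6273, 0.0263, 0.3482]
eef_rot: [0.708, 0.707, -0.0, 0.0]
ft_force: [-0.4, -0.4, -0.3]
width: 0.0864
grip_force: 0.0
pos [0.6273 0.0263 0.3482] psi -0.08 tilt 0.01 d200 [-9.465e-01 -3.000e-04  9.100e-02] yaw -0.0008 t 56.8 F [-0.4 -0.4 -0.3] w 0.0864
handle top pred wrist [[258.24165602 234.6340443 ]] top [[310.69254169 145.11111855]]
```

View pics/m8.png

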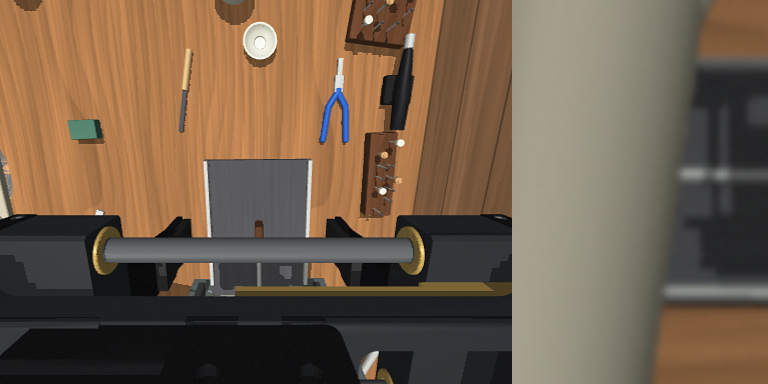

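The wrist view shows the handle block's outer edge at row 221 and the shelf end at row 160. Checking the pan depth from those.

```bash
python3 -c "
from h import *
img,K,T=cam('wrist')
a=ray(K,T,(258,160),.06);a2=ray(K,T,(208,160),.074);b=ray(K,T,(258,221),.102);print(a,a2,b)
for s in (a,a2):print('origin past mouth mm',(-.270+(s[1]-b[1])+.247)*1000)"; python3 -m crank '-.2 0 0 0 1;-.2 0 0 0 1;-.2 0 0 0 1;-.2 0 0 0 1;-.146 0 0 0 1;0 0 0 0 1;0 0 .1 0 1;0 0 .15 0 1;0 0 .15 0 1;0 0 .05 0 1'; python3 -m crank '0 0 0 0 1;0 0 0 0 1'; python3 -c "
from h import *
go(.627,-.163,.248,0)"
```

```text
[0.62640815 0.03329227 0.06      ] [0.54103197 0.03518623 0.074     ] [ 0.62633226 -0.06504321  0.102     ]
origin past mouth mm 75.33547701256165
origin past mouth mm 77.22943458279511
time: 57.9
ee_pos: [0.626, -0.1608, 0.2549]
eef_rot: [0.707, 0.707, -0.001, -0.002]
ft_force: [-0.1, 0.6, 0.3]
width: 0.087
grip_force: 0.0
time: 58.1
ee_pos: [0.6276, -0.1622, 0.2597]
eef_rot: [0.707, 0.707, 0.0, 0.0]
ft_force: [0.0, 0.0, -0.2]
width: 0.0872
grip_force: 0.0
pos [ 0.6276 -0.1622  0.2597] psi -0.01 tilt 0.06 d200 [-0.0039 -0.003   0.0583] yaw -0.0002 t 58.1 F [ 0.   0.  -0.2] w 0.0872
```

Measured to the block's lower face edge, that gives about 88 mm past the mouth, as intended. Now grip the door handle and lower it.

```bash
python3 -m crank '0 0 .06 0 1;0 0 0 0 1;0 0 0 0 0;0 0 0 0 -1;0 0 0 0 -1;0 0 0 0 -1;0 0 0 0 -1;0 0 0 0 -1;0 0 0 0 -1;0 0 0 0 -1' 40;  python3 -m crank '0 0 0 0 -1;0 0 0 0 -1;0 0 0 0 -1;0 0 .05 0 -1;0 0 .06 0 -1;0 0 .06 0 -1;0 0 .06 0 -1;0 0 .06 0 -1;0 0 .06 0 -1;0 0 0 0 -1'; python3 -c "
from h import *
go(.627,-.163,.143,0)"
```

```text
time: 59.1
ee_pos: [0.6272, -0.1623, 0.2465]
eef_rot: [0.707, 0.707, 0.0, -0.0]
ft_force: [0.5, -0.1, -0.2]
width: 0.031
grip_force: 0.0
time: 60.1
ee_pos: [0.627, -0.1623, 0.1741]
eef_rot: [0.707, 0.707, -0.001, -0.0]
ft_force: [2.9, -2.1, -9.8]
width: 0.0163
grip_force: 40.0
pos [ 0.627  -0.1623  0.1741] psi -0.04 tilt 0.08 d200 [-0.0034  0.      0.1554] yaw -0.0004 t 60.1 F [ 2.9 -2.1 -9.8] w 0.0163
```

```bash
python3 -m crank '0 0 .04 0 -1;0 0 .04 0 -1;0 0 .04 0 -1;0 0 .02 0 -1;0 0 0 0 -1;0 0 0 0 -1'; python3 -c "
from h import *
go(.627,-.163,.143,0)"; python3 -m crank '0 0 .015 0 -1;0 0 0 0 -1;0 0 .01 0 -1;0 0 0 0 -1;0 0 0 0 -1'; python3 -c "
from h import *
go(.627,-.163,.143,0)"
```

```text
time: 60.7
ee_pos: [0.6271, -0.1623, 0.1476]
eef_rot: [0.707, 0.707, -0.0, -0.0]
ft_force: [2.4, -1.8, -9.7]
width: 0.0169
grip_force: 40.0
pos [ 0.6271 -0.1623  0.1476] psi -0.03 tilt 0.04 d200 [-0.0035 -0.0004  0.0229] yaw -0.0004 t 60.7 F [ 2.4 -1.8 -9.7] w 0.0169
time: 61.2
ee_pos: [0.6272, -0.1623, 0.1437]
eef_rot: [0.707, 0.707, 0.0, -0.0]
ft_force: [-3.2, -0.2, 1.6]
width: 0.0166
grip_force: 40.0
pos [ 0.6272 -0.1623  0.1437] psi -0.03 tilt 0.01 d200 [-0.0035 -0.0008  0.0033] yaw -0.0003 t 61.2 F [-3.2 -0.2  1.6] w 0.0166
```

```bash
python3 -m crank '0 0 .01 0 -1;0 0 0 0 -1;0 0 .01 0 -1;0 0 0 0 -1;0 0 0 0 -1'; python3 -c "
from h import *
go(.627,-.163,.143,0)"
```

```text
time: 61.7
ee_pos: [0.6273, -0.1623, 0.1413]
eef_rot: [0.707, 0.707, 0.001, -0.0]
ft_force: [-10.8, 4.4, 18.5]
width: 0.0165
grip_force: 40.0
pos [ 0.6273 -0.1623  0.1413] psi -0.03 tilt 0.07 d200 [-0.0034 -0.0013 -0.0085] yaw -0.0004 t 61.7 F [-10.8   4.4  18.5] w 0.0165
```

The force has risen to 18 N and the travel is about 0.105 m, so the door is on its stop. I'll release, back off and check.

```bash
python3 -m crank '0 0 0 0 0;0 0 0 0 1;0 0 0 0 1;0 0 0 0 1;0 0 0 0 1;0 0 0 0 1;0 0 -.1 0 1;0 0 -.2 0 1;0 0 -.2 0 1;0 0 -.2 0 1' 20; python3 -m crank '0 0 -.1 0 1;.2 0 0 0 1;.2 0 0 0 1;.2 0 0 0 1;.2 0 0 0 1;.2 -.1 0 0 1;.2 -.1 0 0 1;.2 -.1 0 0 1;0 0 0 0 1;0 0 0 0 1'; python3 -c "
from h import *
a,K,T=cam('top');b,K2,T2=cam('scene')
go(0,0,0)
print('tip pred shut',proj(K2,T2,[.626,-.149,.162]))
m=np.zeros((600,800,3),np.uint8);m[:,:400]=cv2.resize(b[150:300,100:200],(400,600),interpolation=cv2.INTER_CUBIC);m[:300,400:]=cv2.resize(b,(400,300));m[300:,400:]=cv2.resize(a,(400,300));cv2.imwrite('pics/m9.png',m)"
```

```text
time: 62.7
ee_pos: [0.627, -0.1623, 0.2811]
eef_rot: [0.707, 0.707, -0.0, -0.0]
ft_force: [0.8, 0.0, 0.6]
width: 0.0844
grip_force: 0.0
time: 63.7
ee_pos: [0.567, 0.1192, 0.2996]
eef_rot: [0.706, 0.708, 0.0, -0.0]
ft_force: [-0.6, -0.9, 0.1]
width: 0.087
grip_force: 0.0
pos [0.5677 0.1164 0.2997] psi -0.13 tilt 0.03 d200 [-0.588  -2.8377  1.4975] yaw None t 63.8 F [ 0.6  0.1 -0.2] w 0.0869
tip pred shut [[166.07557447 226.0817954 ]]
```

View pics/m9.png

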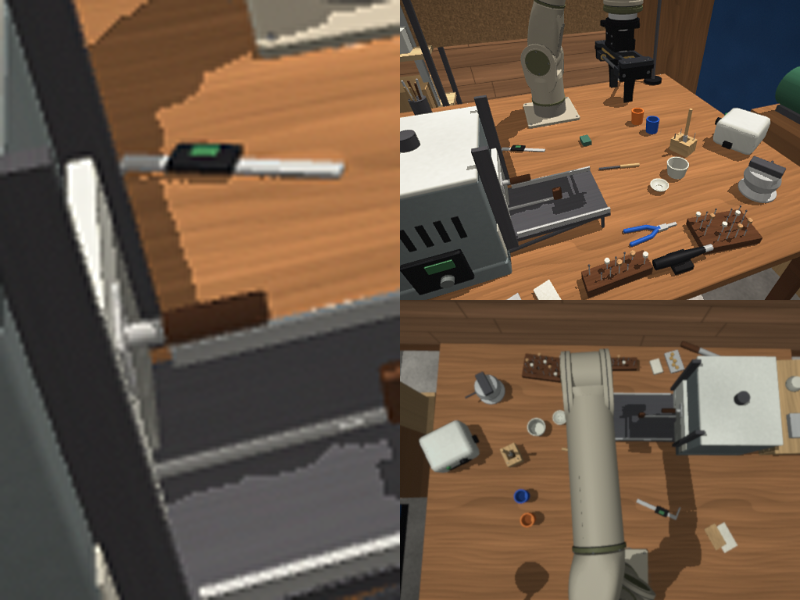

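The door handle tip is at (166.5,226.3) against a predicted (166.1,226.1) for shut. The rod passes through the notch, and the brush and bystanders are in place.

```bash
python3 -c "
from bench import workorder
print(workorder.close_job())"
```

```text
the job is handed in; nothing more can be done
None
```

The job is handed in: crucible fluxed, brush back in its block, the crucible and all three flasks loaded, tray about 88 mm past the mouth and kiln door shut, at 64 s on the robot's clock. The hand-in gave no verdict.

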